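# Seat a slotted steel shelf post against the sprung stop rail

## Robot

A 6-joint arm with a two-finger parallel gripper is mounted at the origin on the work surface. World frame = base frame: x ahead of the robot, y to its left, z up, the work surface at z = 0. Lengths are in m, angles in degrees, forces in N, time in s.
With the tool pointing down it reaches from about 0.4 to 0.825 m from the base axis. Payload 7 kg.
Tool frame: the origin (TCP) lies between the finger pads; the fingertips stand 11 mm ahead of it and the grasp point (between the pads) lies 8 mm behind it; z points along the fingers, y is the direction in which the jaws open and shut (so a half turn about z gives the same grasp; the last joint's range is limited). The gripper opens to 88 mm and grips with 3 to 60 N. Pads are 19 mm wide; open, the fingers measure 130 mm over their backs; the gripper's body (78 mm by 193 mm) begins 47 mm behind the grasp point.
Start: joints at [85.376, 20.546, 0.682, 0, -70.136, -16.507], TCP at [0.243, 0.63, 0.238] pointing down, gripper open.
Joint ranges: [-176.03, 176.03], [-82.01, 121.73], [-58.28, 71.71], [-173.87, 95.51], [-174.79, -0.11], [-173.66, 173.66]. Speed limits (degrees/s): [136.94, 136.94, 172.46, 180, 180, 180].

## Interface

Orientations are given as [roll, pitch, yaw] about the fixed x, y, z axes, in that order (R = Rz(yaw) Ry(pitch) Rx(roll)).
In Python, from plant import r gives the robot as it stands.
- The arm moves only by the shell command python3 -m inch 'ROWS' [OPENING] [FORCE]. ROWS is JSON, a list of rows, each an object of numbers: "x", "y", "z": the shift along the tool's x, y, z as a fraction of full scale; "yaw": the turn about the tool's z as a fraction of full scale. In form: [{"x": .., "y": .., "z": .., "yaw": ..}, ...]. A call has 1 to 5 rows; each row shifts and turns the pose as measured when the row begins, along the tool's axes as they then stand; what a row does not reach is not made up. Full scale, the value 1, is 0.025 m for a shift and 4 degrees for a turn. A row lasts 1/12 s, in which the tool goes at most 41.7 mm and 7.16 degrees, less where a joint would pass 70% of its speed; a pose out of reach is approached as far as the arm can. A call with a number of a shift or a turn outside -1 to 1 is refused whole. A call with a gripper value outside its range is refused whole. OPENING is the opening, from -1 (shut) to 1 (fully open), set as the call begins (- or left out, the last holds). The fingers move at their own pace and stop on an object; FORCE is the grip in N (left out, the last holds). Time passes only in rows, so rows that do not move let the fingers close. It gives the time, the measured TCP pose, the force and the opening at its end, in the units of the state.
- r.get_state(): the state, without advancing time (a new reading comes with each control period).
- r.capture(name): name is "scene" or "top" or "wrist"; returns (picture, depth): 384x512x3 uint8, red, green, blue; 384x512 float32, m along the optical axis (not along the pixel's ray), 0 where there is no reading.
- r.camera_info(name): a dict with "mtx" (3x3 intrinsics, pixels), "pose" (4x4, takes a point from camera to world coordinates). Camera axes: x right, y down, z forward; pixel columns grow to the right and rows downward; lengths in m; the calibration is good to about 2 mm. The wrist camera is an equidistant fisheye: a pixel r from the principal point sees the ray r / f radians off the axis. A picture is of the moment at which its call begins: read the wrist's pose just before it. camera_info takes no time and is no camera call; for the wrist camera it gives the pose at the moment of the call.
- r.close_job(): hands the job in, once; it reports no verdict.
The state is a dict: "time_s": time; "joints": joint angles; "qd": joint speeds; "joint_torque": joint torques, N m; "tcp_pos": TCP position; "eef_rot": TCP orientation; "contact_force": force on the tool from outside, world axes, zero at the start; "moment": the same for the moment, N m; "gripper_width": finger opening in m.
Only numpy, scipy, OpenCV 4.12 (cv2) and the standard library are available. Lean on these libraries where they do the work, as an engineer would, in place of code of your own. Each camera call takes 0.05 s, during which the arm holds its last target. There are 200 camera calls.

## Task

Slide the slotted steel shelf post along the bench to the aligning fixture and push it, near one end and then the other, until it lies parallel against the rail with both rubber pads of the rail pressed in a little at the same time. Then slide it along the rail until its end presses in the rubber end pad, and leave it lying on the bench against all three pads. Push gently (the pads must not be rammed), do not lift the post, and do not disturb the spray can, jar, bearing, parts bin or carton.

Things in the scene. Friction and masses are not known exactly. Their poses are not given: they have to be found in the camera images.
- post: Slotted steel shelf post (box section), loose on the bench, 320 mm long, 40 wide, 30 high, about 0.45 kg; sliding it on the bench takes 2 to 4 N. Origin: at bench height, mid-length, on its back face (the long side towards the rail). y along it, z up, x out of the back face towards the rail; the post fills x = -40 to 0 mm, its centre of mass is at x = -20, y = 0.
- post_front (a point): Middle of the post's front face (the long side towards the robot), x = -40, y = 0, z = 15 mm in the post's axes. Pushing this face anywhere along its length drives the post towards the rail.
- post_end (a point): Middle of the post's -y end face (away from the end pad), x = -20, y = -160, z = 15 mm; pushing here drives it along the rail.
- fixture: Aligning fixture fixed to the bench. Origin: at bench height, mid-length of the rail. x into the beam, away from the robot; y along it to the end with the arm; z up. Aluminium beam 400 mm long, 36 high, x 25 to 65 mm; before it a steel rail, 12 thick, y -160 to 160, 34 high, with two pads; at +y a dark steel arm, x -70 to 65, y 196 to 218, 34 high, with the end pad.
- pad_left_zero (a point): Reference on the fixture for the left (+y) rail pad, a black rubber disc 18 mm across, at fixture x = 0, y = 80, z = 15 mm. The rail is adjustable, its setting NOT measured and fixed while you work: the pad's face stands 6 to 31 mm towards -x of this point, and the rail may also be askew by up to 0.03 rad (2.4 mm more or less here). The pads stand 10 mm proud of the rail.
- pad_right_zero (a point): The same for the right pad, fixture y = -80 mm: same rail setting, the skew counting the other way. Each rail pad is sprung without preload: 2 N per mm, 5 mm of travel, then a hard stop; it comes back out, damped, when let go. 1.5 N or more on a pad counts as pressed in; over 25 N in all between post and fixture counts as rammed.
- pad_end_zero (a point): Reference on the fixture for the rubber end pad on the arm, at fixture x = -39, y = 172, z = 16 mm. The pad is 56 mm wide (x -67 to -11), z 4 to 28, and faces -y; its face lies 0 to 20 mm towards -y of this point, not measured. Sprung like the rail pads (2 N per mm, 5 mm, then hard).
- spray_can: Bystander: red spray can, 60 mm across, 170 mm high, standing behind the beam; origin under its centre. Leave alone.
- screw_jar: Bystander: small clear jar, 56 mm across, 75 mm high, standing behind the beam; origin under its centre. Leave alone.
- bearing: Bystander: steel ring (bearing), 44 mm across, 14 mm high, lying on the robot's side of the post; origin under its centre. Leave alone.
- parts_bin: Bystander: open blue parts bin, 150 x 100 x 70 mm high, left of the fixture; origin under its centre. Leave alone.
- carton: Bystander: small cardboard carton, 90 x 60 x 60 mm high, right of the fixture; origin under its centre. Leave alone.

How it is judged:
By the outcome, as a careful person would: the job done as asked, in the order asked, and still so for the second after the job is handed in, with the robot touching nothing.
It also fails if it takes over 72 s, if anything falls off the work surface, if the arm or the gripper's body presses on something with over 40 N, if the wrist force passes 120 N, or if a joint passes its speed limit or range.

## Working session

There is one attempt and no reset: what is moved stays moved. The work goes in short steps, Python scripts to look and compute and a shell command to move; the robot and the scene stay as the last step left them, time stands still between calls to the robot, and variables do not carry over. Pictures are saved under pics/ and viewed, about 8 in all and at most 12, crops included, and the job is handed in when it is done.

```bash
ls; mkdir -p pics
python3 - <<'E'
from plant import r
import cv2,numpy as np
s=r.get_state();print({k:np.round(v,3).tolist() for k,v in s.items()})
for n in("scene","top"):
    p,d=r.capture(n);i=r.camera_info(n);print(n,np.round(i["mtx"],1).tolist(),np.round(i["pose"],4).tolist())
    cv2.imwrite(f"pics/{n}0.png",p[:,:,::-1]);np.savez(f"{n}0.npz",p=p,d=d,m=i["mtx"],T=i["pose"])
E
```

```text
pics
{'time_s': 0.0, 'joints': [85.378, 20.592, 0.632, -0.02, -70.135, -16.507], 'qd': [0.009, 0.067, -0.097, -0.07, -0.022, 0.004], 'joint_torque': [-0.001, -58.272, 29.306, 6.997, 0.007, -0.0], 'tcp_pos': [0.243, 0.629, 0.237], 'eef_rot': [179.903, -0.009, -21.136], 'contact_force': [-0.032, 0.138, 1.048], 'moment': [0.011, -0.02, -0.011], 'gripper_width': 0.087}
scene [[378.1, 0.0, 252.5], [0.0, 378.1, 192.0], [0.0, 0.0, 1.0]] [[0.1904, 0.7648, -0.6154, 1.2338], [0.9817, -0.1531, 0.1134, -0.1098], [-0.0075, -0.6258, -0.78, 0.8396], [0.0, 0.0, 0.0, 1.0]]
top [[395.6, 0.0, 253.0], [0.0, 395.6, 193.2], [0.0, 0.0, 1.0]] [[0.0056, -0.9867, 0.1627, 0.4095], [-0.9999, -0.0041, 0.0097, -0.0054], [-0.0089, -0.1627, -0.9866, 1.093], [0.0, 0.0, 0.0, 1.0]]
```

View pics/top0.png

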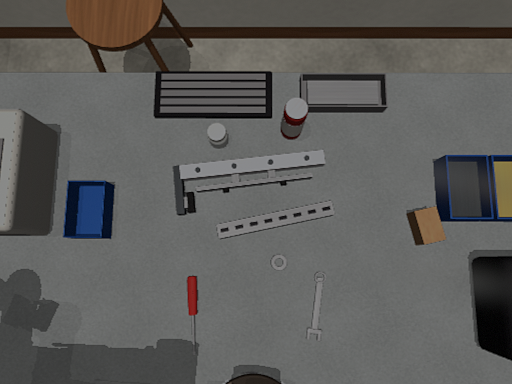

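View pics/scene0.png

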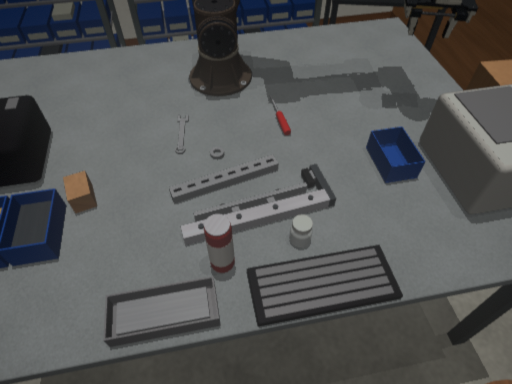

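Top view: the beam runs (180,170)–(325,155), with its arm at (180,190) and the end pad at (191,202). The post runs (217,230)–(333,208), and the bearing is at (279,262). Next I'll measure these with height-segmented depth.

```bash
cat > h.py <<'E'
import numpy as np,cv2
def cloud(d,m,T):
    v,u=np.mgrid[:d.shape[0],:d.shape[1]]
    P=np.stack([(u-m[0,2])/m[0,0]*d,(v-m[1,2])/m[1,1]*d,d],-1)
    return P@T[:3,:3].T+T[:3,3]
def plane(u,v,z,m,T):
    R=np.linalg.inv(m)@np.array([u,v,1.]);R=T[:3,:3]@R
    return T[:3,3]+R*(z-T[2,3])/R[2]
E
python3 - <<'E'
from h import *
a=np.load("top0.npz");P=cloud(a["d"],a["m"],a["T"]);p=a["p"]
print("bench z",np.median(P[300:340,215:260,2]))
W=P[...,2]
h=((W>.008)&(W<.2)).astype(np.uint8)
h[:130]=0;h[290:]=0
n,l,st,c=cv2.connectedComponentsWithStats(h)
for i in range(1,n):
    if st[i,4]>30:
        q=P[l==i];print(i,st[i].tolist(),np.round(q.mean(0),3),"zmed %.3f"%np.median(q[:,2]),[np.round(x,3) for x in cv2.minAreaRect(q[q[:,2]>np.percentile(q[:,2],90)-.008][:,:2].astype(np.float32))])
c=p[120:290,160:350,::-1];c=cv2.resize(c,(760,680))[:600];c=cv2.convertScaleAbs(c,alpha=1.6);cv2.imwrite("pics/c1.png",c)
# post mask at full height plane: brightness contour, cast at z=.03
g=cv2.cvtColor(p,cv2.COLOR_RGB2GRAY)
for v,u in((219,275),(230,225),(160,250),(176,250),(183,250),(200,191),(200,181),(240,250)):print(v,u,p[v,u],P[v,u].round(3))
E
```

```text
bench z 0.0004469887586947552
1 [0, 130, 57, 106, 5603] [0.598 0.569 0.128] zmed 0.138 [array([0.592, 0.574]), array([0.24 , 0.046]), np.float64(5.375)]
2 [207, 130, 21, 19, 334] [0.732 0.103 0.058] zmed 0.072 [array([0.735, 0.106]), array([0.03 , 0.046]), np.float64(2.421)]
3 [280, 130, 22, 10, 160] [ 0.748 -0.096  0.047] zmed 0.047 [array([ 0.745, -0.1  ]), array([0.03 , 0.004]), np.float64(89.425)]
4 [173, 150, 152, 66, 3793] [0.639 0.039 0.033] zmed 0.035 [array([0.621, 0.013]), array([0.134, 0.42 ]), np.float64(7.802)]
5 [407, 155, 105, 90, 6061] [ 0.582 -0.562  0.047] zmed 0.041 [array([ 0.572, -0.55 ]), array([0.264, 0.222]), np.float64(89.899)]
6 [63, 181, 50, 59, 1407] [0.54  0.45  0.044] zmed 0.045 [array([0.536, 0.447]), array([0.149, 0.103]), np.float64(0.854)]
13 [216, 200, 118, 39, 1809] [ 0.514 -0.053  0.03 ] zmed 0.030 [array([ 0.515, -0.054]), array([0.04, 0.32]), np.float64(12.113)]
33 [270, 254, 17, 17, 158] [ 0.4   -0.064  0.014] zmed 0.014 [array([ 0.401, -0.063]), array([0.041, 0.042]), np.float64(44.605)]
34 [471, 257, 41, 33, 1295] [ 0.378 -0.581  0.099] zmed 0.107 [array([ 0.379, -0.589]), array([0.025, 0.075]), np.float64(80.639)]
39 [187, 276, 10, 14, 128] [0.345 0.167 0.023] zmed 0.023 [array([0.346, 0.168]), array([0.034, 0.022]), np.float64(1.401)]
219 275 [124 122 123] [ 0.515 -0.055  0.028]
230 225 [32 31 32] [0.485 0.08  0.028]
160 250 [137 138 140] [0.677 0.014 0.033]
176 250 [104 106 104] [0.639 0.014 0.   ]
183 250 [117 115 116] [0.612 0.013 0.036]
200 191 [24 23 22] [0.565 0.173 0.03 ]
200 181 [57 59 59] [0.565 0.2   0.034]
240 250 [106 107 106] [ 0.46   0.013 -0.001]
```

View pics/c1.png

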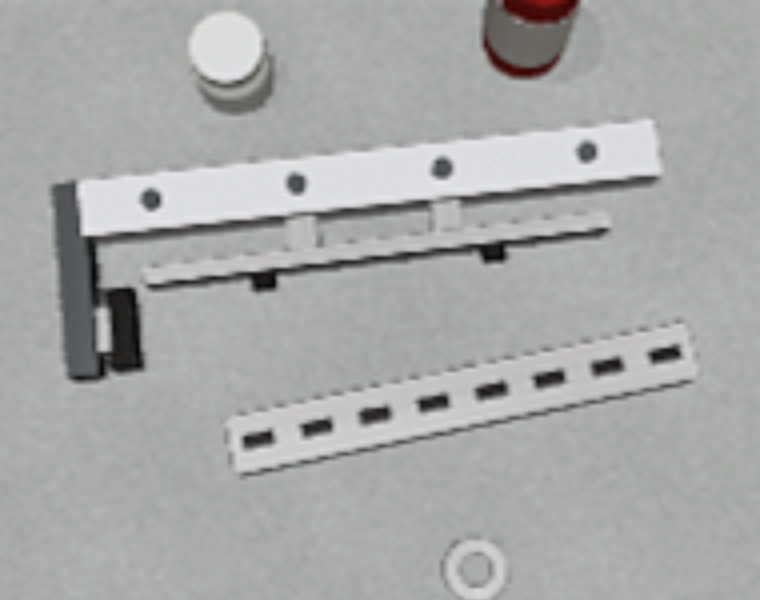

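The crop shows the rail standing off the beam, with rail pads at crop (264,282) and (493,254), the end pad at (125,330), and the post at about 12° yaw. The bearing lies on the robot's side of it. Next are precise lines for the beam, rail, pads and post.

```bash
cat >> h.py <<'E'
def fit(q):
    vx,vy,x,y=cv2.fitLine(q[:,:2].astype(np.float32),cv2.DIST_HUBER,0,.001,.001).ravel()
    if vy<0:vx,vy=-vx,-vy
    return np.degrees(np.arctan2(-vx,vy)),x,y
E
python3 - <<'E'
from h import *
a=np.load("top0.npz");m,T=a["m"],a["T"];p=a["p"];P=cloud(a["d"],m,T)
W=P[...,2];h=((W>.024)&(W<.045)).astype(np.uint8);h[:148]=0;h[217:]=0;h[:,:172]=0;h[:,330:]=0
g=cv2.cvtColor(p,cv2.COLOR_RGB2GRAY).astype(int)
X=P.reshape(-1,3)[(h>0).ravel()];G=g[h>0]
yaw=6.
for _ in range(4):
    t=np.radians(yaw);ex=np.array([np.cos(t),np.sin(t)]);ey=np.array([-ex[1],ex[0]])
    b=X[(G>120)];fx=b[:,:2]@ex; hi=b[fx>fx.max()-.05]
    r=cv2.minAreaRect(hi[:,:2].astype(np.float32));yaw,_,_=fit(hi);print("beam",r,yaw)
t=np.radians(yaw);ex=np.array([np.cos(t),np.sin(t)]);ey=np.array([-ex[1],ex[0]])
c=np.array(r[0]);O=c-.045*ex
print("yaw",yaw,"origin guess",O)
f=np.c_[(X[:,:2]-O)@ex,(X[:,:2]-O)@ey,X[:,2],G]
np.set_printoptions(suppress=True,precision=4)
arm=f[(f[:,1]>.193)&(f[:,3]<90)];print("arm",arm.min(0),arm.max(0))
O=O  # along y refine from arm 0.196..0.218
print("beam y",np.percentile(f[(f[:,0]>.03)&(f[:,3]>110),1],[0,1,99,100]),"x",np.percentile(f[(f[:,0]>.02)&(f[:,3]>110)&(abs(f[:,1])<.18),0],[1,99]))
for y in np.arange(-.18,.19,.02):
    s=f[(abs(f[:,1]-y)<.01)&(f[:,0]<.015)]
    print("%.2f"%y,len(s),"x %.4f %.4f"%(s[:,0].min(),s[:,0].max()) if len(s) else "", s[s[:,0].argmin()] if len(s) else "")
s=f[(f[:,0]<-.005)&(f[:,0]>-.075)&(f[:,1]>.13)&(f[:,1]<.19)&(f[:,3]<50)];print("endpad",len(s),s.min(0),s.max(0))
np.savez("fix.npz",O=O,yaw=yaw)
E
```

```text
beam ((0.6628597974777222, 0.0077039748430252075), (0.04425029084086418, 0.3971128761768341), 6.587508678436279) 6.542854
beam ((0.6628597974777222, 0.0077039748430252075), (0.04425029084086418, 0.3971128761768341), 6.587508678436279) 6.542854
beam ((0.6628597974777222, 0.0077039748430252075), (0.04425029084086418, 0.3971128761768341), 6.587508678436279) 6.542854
beam ((0.6628597974777222, 0.0077039748430252075), (0.04425029084086418, 0.3971128761768341), 6.587508678436279) 6.542854
yaw 6.542854 origin guess [0.61815289 0.00257639]
arm [-0.0677  0.1954  0.0246  7.    ] [ 0.0665  0.2196  0.0398 89.    ]
beam y [-0.1986 -0.1941  0.196   0.2007] x [0.0244 0.0666]
-0.18 108 x -0.1160 -0.0752 [-0.116  -0.1799  0.0298 60.    ]
-0.16 115 x -0.1148 0.0050 [ -0.1148  -0.1691   0.0303 117.    ]
-0.14 121 x -0.1124 0.0061 [ -0.1124  -0.1478   0.0298 119.    ]
-0.12 117 x -0.1102 0.0060 [ -0.1102  -0.1262   0.0313 122.    ]
-0.10 103 x -0.1080 0.0055 [-0.108  -0.1077  0.0297 90.    ]
-0.08 95 x -0.1063 0.0061 [ -0.1063  -0.0886   0.033  123.    ]
-0.06 87 x -0.1043 0.0146 [-0.1043 -0.0698  0.0341 18.    ]
-0.04 83 x -0.1016 0.0141 [ -0.1016  -0.0487   0.0304 121.    ]
-0.02 58 x -0.0994 0.0043 [ -0.0994  -0.0272   0.032  122.    ]
-0.00 45 x -0.0970 0.0046 [ -0.097   -0.0086   0.0291 123.    ]
0.02 38 x -0.0947 0.0042 [-0.0947  0.0102  0.0264 79.    ]
0.04 46 x -0.0085 0.0139 [-0.0085  0.0308  0.0367 52.    ]
0.06 49 x -0.0087 0.0137 [-0.0087  0.0553  0.0375 73.    ]
0.08 43 x -0.0168 0.0035 [-0.0168  0.0872  0.0244 37.    ]
0.10 39 x -0.0095 0.0024 [-0.0095  0.1056  0.0267 25.    ]
0.12 34 x -0.0094 0.0026 [-0.0094  0.1211  0.0356 55.    ]
0.14 36 x -0.0096 0.0022 [-0.0096  0.1355  0.0299  9.    ]
0.16 22 x -0.0099 0.0008 [-0.0099  0.155   0.0278 21.    ]
0.18 142 x -0.0649 -0.0092 [-0.0649  0.1794  0.0243 30.    ]
endpad 130 [-0.0649  0.1305  0.0242  4.    ] [-0.0092  0.1895  0.0338 46.    ]
```

```bash
python3 -m inch '[{"x":0.82,"y":1},{"x":0.82,"y":1},{"x":0.82,"y":1},{"x":0.82,"y":1},{"x":0.82,"y":1}]' -1 20
python3 -m inch '[{"x":0.82,"y":1},{"x":0.82,"y":1},{"x":0.82,"y":1},{"x":0.82,"y":1},{"x":0.82,"y":1}]'
python3 -m inch '[{"x":0.82,"y":1},{"x":0.82,"y":1},{"x":0.82,"y":1},{"x":0.82,"y":1},{"x":0.82,"y":1}]'
python3 -m inch '[{"yaw":-1},{"yaw":-1},{"yaw":-1},{"yaw":-1},{"yaw":-1}]'
python3 -m inch '[{"yaw":-1},{"yaw":-1},{"yaw":0},{"yaw":0}]'
```

```text
validation failed for argument at $[0]...
validation failed for argument at $[0]...
validation failed for argument at $[0]...
validation failed for argument at $[0]...
validation failed for argument at $[0]...
```

```bash
python3 -m inch '[{"x":0.82,"y":1,"z":0,"yaw":0},{"x":0.82,"y":1,"z":0,"yaw":0},{"x":0.82,"y":1,"z":0,"yaw":0},{"x":0.82,"y":1,"z":0,"yaw":0},{"x":0.82,"y":1,"z":0,"yaw":0}]' -1 20
python3 -m inch '[{"x":0.82,"y":1,"z":0,"yaw":0},{"x":0.82,"y":1,"z":0,"yaw":0},{"x":0.82,"y":1,"z":0,"yaw":0},{"x":0.82,"y":1,"z":0,"yaw":0},{"x":0.82,"y":1,"z":0,"yaw":0}]'
python3 -m inch '[{"x":0.82,"y":1,"z":0,"yaw":0},{"x":0.82,"y":1,"z":0,"yaw":0},{"x":0.82,"y":1,"z":0,"yaw":0},{"x":0.82,"y":1,"z":0,"yaw":0},{"x":0.82,"y":1,"z":0,"yaw":0}]'
python3 -m inch '[{"x":0,"y":0,"z":0,"yaw":-1},{"x":0,"y":0,"z":0,"yaw":-1},{"x":0,"y":0,"z":0,"yaw":-1},{"x":0,"y":0,"z":0,"yaw":-1},{"x":0,"y":0,"z":0,"yaw":-1}]'
python3 -m inch '[{"x":0,"y":0,"z":0,"yaw":-1},{"x":0,"y":0,"z":0,"yaw":-1},{"x":0,"y":0,"z":0,"yaw":0},{"x":0,"y":0,"z":0,"yaw":0}]'
```

```text
time_s: 0.52
tcp_pos: [0.2927, 0.4739, 0.2315]
eef_rot: [179.5, -0.1, -20.9]
contact_force: [0.3, 0.5, 0.1]
gripper_width: 0.06
time_s: 0.93
tcp_pos: [0.3444, 0.3115, 0.2311]
eef_rot: [179.3, -0.0, -20.8]
contact_force: [1.1, -0.1, 0.0]
gripper_width: 0.0265
time_s: 1.35
tcp_pos: [0.3956, 0.1495, 0.2322]
eef_rot: [179.3, -0.0, -20.7]
contact_force: [0.4, 0.5, 1.0]
gripper_width: 0.0001
time_s: 1.77
tcp_pos: [0.3954, 0.1411, 0.2314]
eef_rot: [179.3, 0.3, -0.5]
contact_force: [1.2, 0.2, -0.1]
gripper_width: 0.0005
time_s: 2.1
tcp_pos: [0.3945, 0.1401, 0.2306]
eef_rot: [179.4, 0.5, 7.9]
contact_force: [-0.2, -0.3, 0.3]
gripper_width: 0.0006
```

```bash
python3 -m inch '[{"x":0.29,"y":1,"z":0,"yaw":0},{"x":0.29,"y":1,"z":0,"yaw":0},{"x":0.29,"y":1,"z":0,"yaw":0},{"x":0.29,"y":1,"z":0,"yaw":0},{"x":0.29,"y":1,"z":0,"yaw":0}]'
python3 -m inch '[{"x":0,"y":0,"z":0,"yaw":0},{"x":0,"y":0,"z":1,"yaw":0},{"x":0,"y":0,"z":1,"yaw":0},{"x":0,"y":0,"z":1,"yaw":0},{"x":0,"y":0,"z":1,"yaw":0}]'
python3 -m inch '[{"x":0,"y":0,"z":0.9,"yaw":0},{"x":0,"y":0,"z":0.8,"yaw":0},{"x":0,"y":0,"z":0,"yaw":0}]'
```

```text
time_s: 2.52
tcp_pos: [0.4478, 0.0206, 0.2319]
eef_rot: [179.4, 0.5, 7.7]
contact_force: [0.8, 0.3, 0.3]
gripper_width: 0.0001
time_s: 2.93
tcp_pos: [0.4526, 0.0163, 0.1338]
eef_rot: [179.5, -0.2, 6.6]
contact_force: [0.2, -0.2, -1.3]
gripper_width: 0.0003
time_s: 3.18
tcp_pos: [0.4495, 0.0152, 0.0855]
eef_rot: [179.5, 0.2, 6.1]
contact_force: [-0.7, -0.5, -0.3]
gripper_width: 0.0005
```

```bash
python3 -m inch '[{"x":0,"y":0,"z":1,"yaw":-0.3},{"x":0,"y":0,"z":1,"yaw":-0.1},{"x":0,"y":0,"z":0.4,"yaw":0},{"x":0,"y":0,"z":0.1,"yaw":0},{"x":0,"y":0,"z":0,"yaw":0}]'
python3 - <<'E'
from plant import r
import cv2
for n in("scene",):
    p,d=r.capture(n);cv2.imwrite(f"pics/{n}1.png",cv2.resize(p[110:260,130:370,::-1],None,fx=3,fy=3))
E
```

```text
time_s: 3.6
tcp_pos: [0.4518, 0.0164, 0.0241]
eef_rot: [179.4, 0.0, 7.5]
contact_force: [0.6, -0.5, -0.5]
gripper_width: 0.0002
```

View pics/scene1.png

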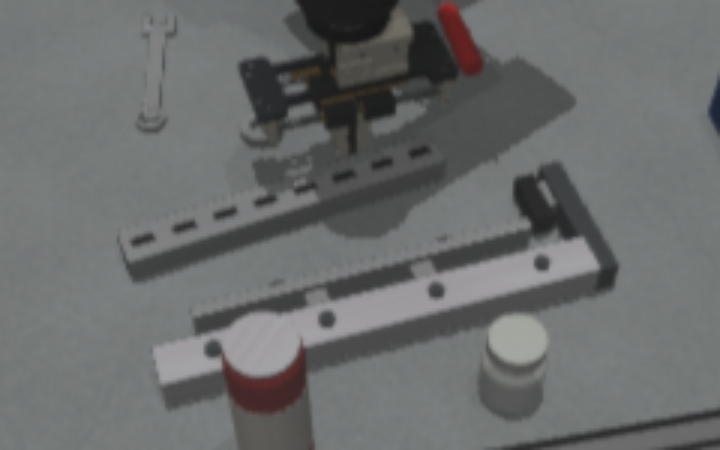

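The gripper is down in front of the left part of the post (crop ≈(355,150)), with nothing else touched. Now I'll push the left part to take out the yaw.

```bash
cat > look.py <<'E'
import sys,cv2
from plant import r
from h import *
np.set_printoptions(suppress=True,precision=4)
z=np.load("fix.npz");O,yaw=z["O"],float(z["yaw"]);t=np.radians(yaw);ex=np.array([np.cos(t),np.sin(t)]);ey=np.array([-ex[1],ex[0]])
n=sys.argv[1] if len(sys.argv)>1 else ""
p,d=r.capture("top");i=r.camera_info("top");P=cloud(d,i["mtx"],i["pose"])
if n:cv2.imwrite(f"pics/{n}.png",cv2.convertScaleAbs(cv2.resize(p[120:270,160:350,::-1],None,fx=4,fy=4),alpha=1.6))
W=P[...,2];X=P[:,:,:2]-O;F=np.stack([X@ex,X@ey],-1)
tz=r.get_state();tp=np.array(tz["tcp_pos"][:2])-O;print("tcp fix",tp@ex,tp@ey,"F",np.round(tz["contact_force"],1),"fF",np.array(tz["contact_force"][:2])@ex,np.array(tz["contact_force"][:2])@ey)
# post: z .024-.036, bright, in front of rail
k=(W>.022)&(W<.036)&(F[...,0]<-.0175)&(F[...,0]>-.16)&(abs(F[...,1])<.24)&(F[...,1]<.17)
l=cv2.connectedComponentsWithStats(k.astype(np.uint8));b=1+l[2][1:,4].argmax();q=F[l[1]==b]
rc=cv2.minAreaRect(q.astype(np.float32));print("post rect fix",rc,len(q))
E
python3 -m inch '[{"x":0.3,"y":0,"z":0.1,"yaw":0},{"x":0.2,"y":0,"z":0,"yaw":0},{"x":0.2,"y":0,"z":0,"yaw":0},{"x":0.2,"y":0,"z":0,"yaw":0},{"x":0.2,"y":0,"z":0,"yaw":0}]'
python3 -m inch '[{"x":0.2,"y":0,"z":0,"yaw":0},{"x":0.1,"y":0,"z":0,"yaw":0},{"x":0.1,"y":0,"z":0,"yaw":0}]'
python3 look.py
```

```text
time_s: 4.07
tcp_pos: [0.483, 0.0213, 0.0259]
eef_rot: [179.6, -0.3, 7.4]
contact_force: [-1.2, 0.5, -0.2]
gripper_width: 0.0007
time_s: 4.32
tcp_pos: [0.4941, 0.0225, 0.026]
eef_rot: [179.6, -0.2, 7.4]
contact_force: [-3.9, 0.8, 2.8]
gripper_width: 0.0003
tcp fix -0.12054131860619197 0.033957008267451724 F [-1.7 -0.4  0.4] fF -1.6898075041420624 -0.2110944259249281
post rect fix ((-0.09658684581518173, -0.1353047639131546), (0.14140067994594574, 0.040518950670957565), 87.9010238647461) 772
```

```bash
python3 - <<'E'
s=open("look.py").read()
i=s.index("# post:")
s=s[:i]+'''k=[]
for c in("top","scene"):
    if c=="scene":
        p,d=r.capture(c);i=r.camera_info(c);P=cloud(d,i["mtx"],i["pose"]);X=P[:,:,:2]-O;F=np.stack([X@ex,X@ey],-1);W=P[...,2]
    g=cv2.cvtColor(p,cv2.COLOR_RGB2GRAY)
    m=(W>.024)&(W<.035)&(F[...,0]<-.012)&(F[...,0]>-.16)&(F[...,1]>-.3)&(F[...,1]<.165)
    q=F[m];e=[]
    for y in np.arange(-.25,.165,.01):
        s=q[abs(q[:,1]-y)<.005]
        if len(s)>3:
            a=np.sort(s[:,0])[-2:].mean();e.append((a,y))
    e=np.array(e)
    vx,vy,x0,y0=cv2.fitLine(e.astype(np.float32),cv2.DIST_HUBER,0,.002,.001).ravel();sl=vx/vy
    b=lambda y:x0+sl*(y-y0)
    print(c,"back edge slope deg %.2f (rel fixture yaw)"%np.degrees(-np.arctan(sl)),"x at y=-80 %.4f +80 %.4f"%(b(-.08),b(.08)),"res %.4f"%np.median(abs(e[:,0]-b(e[:,1]))),"y ends",np.percentile(q[:,1],[.3,99.7]))
'''
open("look.py","w").write(s)
E
python3 look.py
```

```text
tcp fix -0.12063049437879851 0.033988067644584743 F [-1.  -0.3 -0.4] fF -1.0040260115476434 -0.21527684478581083
top back edge slope deg -1.30 (rel fixture yaw) x at y=-80 -0.0761 +80 -0.0725 res 0.0007 y ends [-0.2051 -0.0211]
scene back edge slope deg -1.98 (rel fixture yaw) x at y=-80 -0.0724 +80 -0.0668 res 0.0005 y ends [-0.2093  0.1078]
```

```bash
python3 -m inch '[{"x":-0.6,"y":0,"z":0.1,"yaw":0},{"x":0,"y":0.9,"z":0,"yaw":0},{"x":0,"y":0.9,"z":0,"yaw":0},{"x":0,"y":0.9,"z":0,"yaw":0},{"x":0,"y":0.9,"z":0,"yaw":0}]'
python3 -m inch '[{"x":0,"y":0.9,"z":0,"yaw":0},{"x":0,"y":0.9,"z":0,"yaw":0},{"x":0,"y":0.6,"z":0,"yaw":0},{"x":0,"y":0,"z":0,"yaw":0}]'
python3 look.py
```

```text
time_s: 4.88
tcp_pos: [0.4948, -0.0667, 0.0256]
eef_rot: [179.6, -0.8, 7.9]
contact_force: [0.6, 0.0, -0.0]
gripper_width: 0.0007
time_s: 5.22
tcp_pos: [0.5061, -0.1314, 0.0272]
eef_rot: [179.6, -1.1, 7.9]
contact_force: [0.7, -0.4, -0.4]
gripper_width: -0.0001
tcp fix -0.1266581424992831 -0.11956584472428677 F [0.2 0.2 0.7] fF 0.23023369637575747 0.2185752082658661
top back edge slope deg -11.53 (rel fixture yaw) x at y=-80 -0.0448 +80 -0.0122 res 0.0000 y ends [-0.0815  0.0871]
scene back edge slope deg -1.80 (rel fixture yaw) x at y=-80 -0.0722 +80 -0.0672 res 0.0004 y ends [-0.2093  0.1078]
```

```bash
sed -i 's/F\[...,0\]<-.012)/F[...,0]<float(sys.argv[2]))/' look.py
python3 -m inch '[{"x":0.2,"y":0,"z":0.2,"yaw":0},{"x":0.15,"y":0,"z":0,"yaw":0},{"x":0.15,"y":0,"z":0,"yaw":0},{"x":0,"y":0,"z":0,"yaw":0}]'
python3 look.py "" -.03
```

```text
time_s: 5.65
tcp_pos: [0.5166, -0.1262, 0.0214]
eef_rot: [179.6, -0.8, 8.0]
contact_force: [0.1, -0.7, 1.0]
gripper_width: 0.0004
tcp fix -0.115601809912869 -0.11628286873893091 F [-0.7 -0.1 -0.8] fF -0.7036341901630354 -0.03387789614712047Traceback (most recent call last):
  File "look.py", line 23, in <module>
    vx,vy,x0,y0=cv2.fitLine(e.astype(np.float32),cv2.DIST_HUBER,0,.002,.001).ravel();sl=vx/vy
                ~~~~~~~~~~~^^^^^^^^^^^^^^^^^^^^^^^^^^^^^^^^^^^^^^^^^^^^^^^^^
cv2.error: OpenCV(4.12.0) /io/opencv/modules/imgproc/src/linefit.cpp:618: error: (-215:Assertion failed) npoints2 >= 0 || npoints3 >= 0 in function 'fitLine'
```

```bash
sed -i 's/    e=np.array(e)$/    e=np.array(e)\n    if len(e)<8: continue/' look.py
python3 look.py "" -.03
```

```text
tcp fix -0.11560782046015049 -0.11634308713608543 F [ 0.3  0.6 -0.2] fF 0.40787916901498444 0.5672240097662566
scene back edge slope deg 0.72 (rel fixture yaw) x at y=-80 -0.0647 +80 -0.0667 res 0.0006 y ends [-0.2078  0.1094]
```

```bash
python3 -m inch '[{"x":-0.35,"y":0,"z":0,"yaw":0.1},{"x":0,"y":-0.9,"z":0,"yaw":0.1},{"x":0,"y":-0.9,"z":0,"yaw":0},{"x":0,"y":-0.8,"z":0,"yaw":0},{"x":0,"y":0,"z":0,"yaw":0}]'
python3 -m inch '[{"x":0.2,"y":0,"z":0,"yaw":0},{"x":0.2,"y":0,"z":0,"yaw":0},{"x":0.2,"y":0,"z":0,"yaw":0},{"x":0.2,"y":0,"z":0,"yaw":0},{"x":0.2,"y":0,"z":0,"yaw":0}]'
python3 look.py "" -.03
```

```text
time_s: 6.22
tcp_pos: [0.4991, -0.0612, 0.0216]
eef_rot: [179.6, -1.2, 7.0]
contact_force: [-0.0, 1.1, 0.1]
gripper_width: 0.0005
time_s: 6.63
tcp_pos: [0.5211, -0.0591, 0.0221]
eef_rot: [179.6, -0.9, 6.9]
contact_force: [-4.6, 0.6, 4.7]
gripper_width: 0.0005
tcp fix -0.1021212034861655 -0.05022531477003812 F [-0.6 -0.7 -1.6] fF -0.6687622721904948 -0.6421464789124317
scene back edge slope deg 0.62 (rel fixture yaw) x at y=-80 -0.0504 +80 -0.0522 res 0.0003 y ends [-0.2093  0.1083]
```

```bash
python3 -m inch '[{"x":0.2,"y":0,"z":0,"yaw":0},{"x":0.2,"y":0,"z":0,"yaw":0},{"x":0.2,"y":0,"z":0,"yaw":0},{"x":0.2,"y":0,"z":0,"yaw":0},{"x":0.15,"y":0,"z":0,"yaw":0}]'
python3 look.py "" -.015
python3 - <<'E'
# rail/pad front seen by scene at t0, fixture frame
from h import *
a=np.load("scene0.npz");z=np.load("fix.npz");O=z["O"];t=np.radians(float(z["yaw"]));ex=np.array([np.cos(t),np.sin(t)]);ey=np.array([-ex[1],ex[0]])
P=cloud(a["d"],a["m"],a["T"]);X=P[:,:,:2]-O;F=np.stack([X@ex,X@ey],-1);W=P[...,2]
m=(W>.03)&(W<.04)&(F[...,0]>-.03)&(F[...,0]<.015);q=F[m]
for y in np.arange(-.14,.15,.04):
    s=q[abs(q[:,1]-y)<.01];print("rail %.2f"%y,len(s),np.sort(s[:,0])[[1,-2]] if len(s)>3 else "")
m=(W>.012)&(W<.034)&(F[...,0]<-.01)&(F[...,0]>-.07)&(F[...,1]>.12)&(F[...,1]<.192);q=F[m];print("endpad y",np.percentile(q[:,1],[1,5,50,95]),len(q))
a=np.load("top0.npz");P=cloud(a["d"],a["m"],a["T"]);X=P[:,:,:2]-O;F=np.stack([X@ex,X@ey],-1);W=P[...,2]
m=(W>.012)&(W<.034)&(F[...,0]<-.02)&(F[...,0]>-.06)&(F[...,1]>.12)&(F[...,1]<.192);q=F[m];print("endpad y top",np.percentile(q[:,1],[1,5,50,95]),len(q))
E
```

```text
time_s: 7.15
tcp_pos: [0.5416, -0.0593, 0.021]
eef_rot: [179.6, -0.4, 6.7]
contact_force: [-5.4, 0.7, 3.0]
gripper_width: 0.0003
tcp fix -0.08231294118128843 -0.05275135222725062 F [-1.5 -0.4 -0.4] fF -1.5553530688373216 -0.2035254869109024
scene back edge slope deg 0.38 (rel fixture yaw) x at y=-80 -0.0311 +80 -0.0321 res 0.0004 y ends [-0.2117  0.1051]
rail -0.14 34 [-0.00408272  0.00785256]
rail -0.10 35 [-0.00567671  0.00792199]
rail -0.06 35 [-0.00397316  0.00740351]
rail -0.02 35 [-0.0071014   0.00674627]
rail 0.02 32 [-0.0074149   0.00580582]
rail 0.06 31 [-0.00697857  0.00467123]
rail 0.10 30 [-0.00861775  0.00502282]
rail 0.14 30 [-0.00796972  0.00471797]
endpad y [0.16680005 0.16721843 0.17471475 0.19088004] 152
endpad y top [0.17155209 0.17180562 0.18075885 0.19054032] 120
```

```bash
python3 -m inch '[{"x":0.15,"y":0,"z":0,"yaw":-0.1},{"x":0.15,"y":0,"z":0,"yaw":-0.1},{"x":0.1,"y":0,"z":0,"yaw":0},{"x":0,"y":0,"z":0,"yaw":0}]'
python3 -m inch '[{"x":-0.3,"y":0,"z":0,"yaw":0},{"x":0,"y":0.9,"z":0,"yaw":0},{"x":0,"y":0.9,"z":0,"yaw":0},{"x":0,"y":0.9,"z":0,"yaw":0},{"x":0,"y":0,"z":0,"yaw":0}]'
python3 look.py "" -.012
```

```text
time_s: 7.58
tcp_pos: [0.5501, -0.0593, 0.0205]
eef_rot: [179.6, -0.3, 7.4]
contact_force: [-1.3, 0.8, 1.7]
gripper_width: 0.0008
time_s: 8.0
tcp_pos: [0.5551, -0.1276, 0.0222]
eef_rot: [179.6, -0.9, 7.7]
contact_force: [0.9, 0.2, 0.3]
gripper_width: 0.0004
tcp fix -0.07754754049327939 -0.12118730245468853 F [-0.7 -0.5 -0. ] fF -0.7816926807168844 -0.45570496099855695
scene back edge slope deg 0.86 (rel fixture yaw) x at y=-80 -0.0233 +80 -0.0257 res 0.0005 y ends [-0.2121  0.1053]
```

```bash
python3 -m inch '[{"x":0,"y":-0.5,"z":0,"yaw":0},{"x":0.15,"y":-0.3,"z":0.05,"yaw":0},{"x":0.1,"y":0,"z":0,"yaw":0},{"x":0.1,"y":0,"z":0,"yaw":0},{"x":0.1,"y":0,"z":0,"yaw":0}]'
python3 look.py "" -.012
python3 -m inch '[{"x":0.08,"y":0,"z":0,"yaw":0}]'
python3 -m inch '[{"x":0.08,"y":0,"z":0,"yaw":0}]'
python3 -m inch '[{"x":0.08,"y":0,"z":0,"yaw":0}]'
python3 look.py "" -.01
```

```text
time_s: 8.52
tcp_pos: [0.5609, -0.101, 0.0206]
eef_rot: [179.6, -0.7, 7.8]
contact_force: [-3.7, -2.0, 2.8]
gripper_width: 0.0007
tcp fix -0.06811178090279574 -0.09638126681174036 F [-2.9  1.8  0.8] fF -2.665913355190989 2.152273293500706
scene back edge slope deg 1.70 (rel fixture yaw) x at y=-80 -0.0172 +80 -0.0220 res 0.0004 y ends [-0.2098  0.1073]
time_s: 8.7
tcp_pos: [0.5625, -0.1007, 0.0204]
eef_rot: [179.6, -0.7, 7.8]
contact_force: [-5.0, -2.3, 4.3]
gripper_width: 0.0006
time_s: 8.78
tcp_pos: [0.5638, -0.1005, 0.0203]
eef_rot: [179.6, -0.6, 7.7]
contact_force: [-5.3, -1.1, 3.9]
gripper_width: 0.0006
time_s: 8.87
tcp_pos: [0.5645, -0.1005, 0.0202]
eef_rot: [179.6, -0.4, 7.7]
contact_force: [-7.6, -0.4, 5.2]
gripper_width: 0.0005
tcp fix -0.06492355679535476 -0.09631490979896602 F [-6.1 -0.1  5.3] fF -6.083826751732207 0.5583365126109411
scene back edge slope deg 2.05 (rel fixture yaw) x at y=-80 -0.0144 +80 -0.0201 res 0.0003 y ends [-0.2095  0.1078]
```

```bash
python3 -m inch '[{"x":-0.5,"y":0,"z":0,"yaw":0},{"x":-0.1,"y":-0.9,"z":0,"yaw":0.1},{"x":-0.1,"y":-0.9,"z":0,"yaw":0},{"x":-0.05,"y":-0.9,"z":0,"yaw":0},{"x":-0.05,"y":-0.9,"z":0,"yaw":0}]'
python3 -m inch '[{"x":0,"y":-0.9,"z":0,"yaw":0},{"x":0,"y":-0.9,"z":0,"yaw":0},{"x":0,"y":-0.6,"z":0,"yaw":0},{"x":0,"y":0,"z":0,"yaw":0}]'
python3 look.py "" -.01
```

```text
time_s: 9.38
tcp_pos: [0.5378, -0.0139, 0.02]
eef_rot: [179.7, -1.0, 6.9]
contact_force: [0.8, -0.0, 0.7]
gripper_width: 0.0003
time_s: 9.72
tcp_pos: [0.5349, 0.0536, 0.0213]
eef_rot: [179.9, -1.6, 7.1]
contact_force: [-0.1, 0.1, -0.2]
gripper_width: 0.0001
tcp fix -0.07701537689321 0.0593268084826955 F [0.2 1.4 0.5] fF 0.35602677593988985 1.3959794587307823
top back edge slope deg 1.91 (rel fixture yaw) x at y=-80 -0.0167 +80 -0.0220 res 0.0003 y ends [-0.2059  0.0115]
scene back edge slope deg 1.98 (rel fixture yaw) x at y=-80 -0.0143 +80 -0.0198 res 0.0004 y ends [-0.2095  0.1082]
```

```bash
python3 -m inch '[{"x":0.12,"y":0,"z":0.03,"yaw":0},{"x":0.1,"y":0,"z":0,"yaw":0},{"x":0.08,"y":0,"z":0,"yaw":0},{"x":0.08,"y":0,"z":0,"yaw":0}]'
python3 -m inch '[{"x":0.08,"y":0,"z":0,"yaw":0}]'
python3 -m inch '[{"x":0.08,"y":0,"z":0,"yaw":0}]'
python3 look.py "" -.01
```

```text
time_s: 10.15
tcp_pos: [0.5446, 0.0506, 0.0203]
eef_rot: [179.9, -1.4, 6.9]
contact_force: [-4.0, 1.0, 0.9]
gripper_width: 0.0001
time_s: 10.23
tcp_pos: [0.5456, 0.05, 0.02]
eef_rot: [179.8, -1.3, 6.8]
contact_force: [-5.4, 3.0, 4.0]
gripper_width: 0.0003
time_s: 10.32
tcp_pos: [0.546, 0.0493, 0.0194]
eef_rot: [179.8, -1.1, 6.7]
contact_force: [-9.6, 2.6, 4.1]
gripper_width: 0.0007
tcp fix -0.06638072027090684 0.054501429990140356 F [-5.9  2.2  4.2] fF -5.600486938291203 2.8572125429668374
top back edge slope deg 0.65 (rel fixture yaw) x at y=-80 -0.0167 +80 -0.0186 res 0.0006 y ends [-0.2063  0.0091]
scene back edge slope deg 0.71 (rel fixture yaw) x at y=-80 -0.0140 +80 -0.0160 res 0.0006 y ends [-0.2104  0.1072]
```

```bash
python3 -m inch '[{"x":-0.25,"y":0,"z":-0.03,"yaw":-0.1},{"x":0,"y":0.8,"z":0,"yaw":0},{"x":0,"y":0.8,"z":0,"yaw":0},{"x":0,"y":0.6,"z":0,"yaw":0},{"x":0,"y":0,"z":0,"yaw":0}]'
python3 -m inch '[{"x":0.1,"y":0,"z":0.03,"yaw":0},{"x":0.08,"y":0,"z":0,"yaw":0},{"x":0.06,"y":0,"z":0,"yaw":0}]'
python3 -m inch '[{"x":0.06,"y":0,"z":0,"yaw":0}]'
python3 -m inch '[{"x":0.06,"y":0,"z":0,"yaw":0}]'
python3 look.py "" -.01
```

```text
time_s: 10.83
tcp_pos: [0.5472, -0.0087, 0.0204]
eef_rot: [179.8, -1.2, 7.3]
contact_force: [0.5, -1.1, -0.0]
gripper_width: 0.0003
time_s: 11.08
tcp_pos: [0.5529, -0.0089, 0.0199]
eef_rot: [179.8, -1.2, 7.1]
contact_force: [-5.5, -0.3, 4.0]
gripper_width: 0.0002
time_s: 11.17
tcp_pos: [0.5529, -0.0089, 0.0196]
eef_rot: [179.8, -1.0, 7.1]
contact_force: [-7.6, -0.5, 5.4]
gripper_width: 0.0005
time_s: 11.25
tcp_pos: [0.5529, -0.0088, 0.0194]
eef_rot: [179.7, -0.9, 7.1]
contact_force: [-4.4, -1.6, 4.2]
gripper_width: 0.0007
tcp fix -0.06617838148813636 -0.0038233042024326718 F [-4.9 -2.3  3.4] fF -5.138224005999823 -1.7105033560731195
top back edge slope deg -0.89 (rel fixture yaw) x at y=-80 -0.0153 +80 -0.0128 res 0.0009 y ends [-0.2065 -0.0709]
scene back edge slope deg 0.70 (rel fixture yaw) x at y=-80 -0.0140 +80 -0.0159 res 0.0003 y ends [-0.2104  0.1069]
```

```bash
python3 -m inch '[{"x":0.1,"y":0,"z":0,"yaw":0}]'
python3 -m inch '[{"x":0.13,"y":0,"z":0,"yaw":0}]'
python3 -m inch '[{"x":0.13,"y":0,"z":-0.02,"yaw":0}]'
python3 look.py "" -.01
```

```text
time_s: 11.43
tcp_pos: [0.5529, -0.0087, 0.0189]
eef_rot: [179.7, -0.6, 7.2]
contact_force: [-9.4, -1.2, 7.2]
gripper_width: 0.0009
time_s: 11.52
tcp_pos: [0.5529, -0.0087, 0.0184]
eef_rot: [179.6, -0.2, 7.2]
contact_force: [-10.8, 1.0, 8.8]
gripper_width: 0.0004
time_s: 11.6
tcp_pos: [0.5529, -0.0088, 0.0183]
eef_rot: [179.6, 0.1, 7.2]
contact_force: [-10.6, -2.1, 8.4]
gripper_width: 0.0001
tcp fix -0.06604727481363795 -0.0038321450087866376 F [-10.6  -1.2   7.9] fF -10.62021791963192 0.04395509487304383
top back edge slope deg -1.06 (rel fixture yaw) x at y=-80 -0.0151 +80 -0.0121 res 0.0008 y ends [-0.2065 -0.0624]
scene back edge slope deg 0.53 (rel fixture yaw) x at y=-80 -0.0140 +80 -0.0155 res 0.0007 y ends [-0.2104  0.1072]
```

```bash
python3 -m inch '[{"x":0.13,"y":0,"z":-0.1,"yaw":0}]'
python3 -m inch '[{"x":0.16,"y":0,"z":-0.12,"yaw":0}]'
python3 -m inch '[{"x":0.18,"y":0,"z":-0.12,"yaw":0}]'
python3 look.py "" -.01
```

```text
time_s: 11.78
tcp_pos: [0.5533, -0.0086, 0.0197]
eef_rot: [179.6, 0.4, 7.1]
contact_force: [-4.1, -1.0, -3.2]
gripper_width: 0.0008
time_s: 11.87
tcp_pos: [0.5538, -0.0085, 0.0214]
eef_rot: [179.5, 0.8, 7.1]
contact_force: [-7.2, -2.2, -3.2]
gripper_width: 0.0006
time_s: 11.95
tcp_pos: [0.5542, -0.0085, 0.0227]
eef_rot: [179.5, 1.3, 7.1]
contact_force: [-8.6, -2.1, -3.9]
gripper_width: 0.0003
tcp fix -0.06468296977726062 -0.003676979235152226 F [-8.2 -1.6 -4.7] fF -8.289493562544461 -0.6317273163131772
top back edge slope deg 4.03 (rel fixture yaw) x at y=-80 -0.0214 +80 -0.0327 res 0.0032 y ends [-0.2062 -0.0563]
scene back edge slope deg 0.70 (rel fixture yaw) x at y=-80 -0.0121 +80 -0.0141 res 0.0004 y ends [-0.2101  0.1074]
```

```bash
python3 -m inch '[{"x":0,"y":0,"z":0,"yaw":0},{"x":-0.3,"y":0,"z":0,"yaw":0},{"x":-0.5,"y":0,"z":0,"yaw":0},{"x":0,"y":1,"z":0,"yaw":0},{"x":0,"y":1,"z":0,"yaw":0}]'
python3 look.py "" -.01
python3 -m inch '[{"x":-0.2,"y":1,"z":0,"yaw":0},{"x":-0.2,"y":1,"z":0,"yaw":0},{"x":0,"y":1,"z":0,"yaw":0},{"x":0,"y":1,"z":0,"yaw":0},{"x":0,"y":1,"z":0,"yaw":0}]'
python3 -m inch '[{"x":0,"y":1,"z":0,"yaw":0},{"x":0,"y":1,"z":0,"yaw":0},{"x":0,"y":0.6,"z":0,"yaw":0},{"x":0,"y":0,"z":0,"yaw":0}]'
python3 look.py "" -.01
```

```text
time_s: 12.47
tcp_pos: [0.5396, -0.0561, 0.0228]
eef_rot: [179.5, 1.3, 7.6]
contact_force: [0.9, 0.5, -0.1]
gripper_width: 0.0003
tcp fix -0.08512046004359616 -0.05246124297821409 F [ 0.8 -4.4  0.7] fF 0.25536843115915286 -4.503255018969097
scene back edge slope deg 0.86 (rel fixture yaw) x at y=-80 -0.0141 +80 -0.0165 res 0.0004 y ends [-0.2103  0.1072]
time_s: 12.98
tcp_pos: [0.5496, -0.1817, 0.0264]
eef_rot: [179.5, 0.7, 7.8]
contact_force: [0.5, -0.0, -0.1]
gripper_width: 0.0006
time_s: 13.32
tcp_pos: [0.5621, -0.2507, 0.0287]
eef_rot: [179.3, 0.3, 7.8]
contact_force: [0.7, 0.6, -0.1]
gripper_width: 0.0004
tcp fix -0.08469888498597096 -0.2442621517711396 F [-0.1  0.2  0.9] fF -0.11650743548836885 0.2288021939588754
top back edge slope deg -1.92 (rel fixture yaw) x at y=-80 -0.0230 +80 -0.0176 res 0.0014 y ends [0.003  0.1127]
scene back edge slope deg 0.80 (rel fixture yaw) x at y=-80 -0.0145 +80 -0.0167 res 0.0007 y ends [-0.2535  0.1071]
```

```bash
python3 -m inch '[{"x":0.2,"y":0.6,"z":0.1,"yaw":0},{"x":0.7,"y":0,"z":0.1,"yaw":0},{"x":0.7,"y":0,"z":0.1,"yaw":0.1},{"x":0.4,"y":0,"z":0,"yaw":0},{"x":0,"y":0,"z":0,"yaw":0}]'
python3 look.py l3 -.01
```

```text
time_s: 13.83
tcp_pos: [0.6152, -0.2512, 0.0218]
eef_rot: [179.3, 0.2, 7.7]
contact_force: [-0.5, -0.1, 0.5]
gripper_width: 0.0002
tcp fix -0.032866248597418345 -0.2515733026779389 F [-0.4  0.8 -0.1] fF -0.3575852601230275 0.8183626658775977
top back edge slope deg -0.04 (rel fixture yaw) x at y=-80 -0.0192 +80 -0.0191 res 0.0006 y ends [0.0131 0.1126]
scene back edge slope deg 0.58 (rel fixture yaw) x at y=-80 -0.0144 +80 -0.0160 res 0.0005 y ends [-0.262   0.1073]
```

View pics/l3.png

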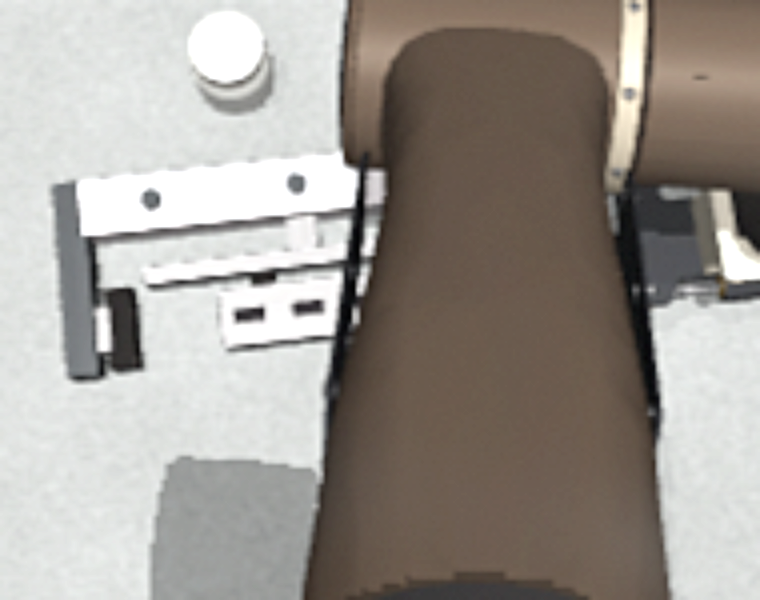

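The post lies against the rail pad, with its end at crop x≈220 and the end pad face at x≈143. That leaves about 53 mm to slide.

```bash
python3 -m inch '[{"x":0,"y":-0.4,"z":0,"yaw":0},{"x":0,"y":-0.2,"z":0,"yaw":0},{"x":0,"y":-0.2,"z":0,"yaw":0},{"x":0,"y":-0.2,"z":0,"yaw":0},{"x":0,"y":-0.2,"z":0,"yaw":0}]'
python3 -m inch '[{"x":0,"y":-0.2,"z":0,"yaw":0},{"x":0,"y":-0.2,"z":0,"yaw":0},{"x":0,"y":-0.2,"z":0,"yaw":0},{"x":0,"y":-0.2,"z":0,"yaw":0},{"x":0,"y":-0.2,"z":0,"yaw":0}]'
python3 look.py "" -.01
```

```text
time_s: 14.35
tcp_pos: [0.606, -0.219, 0.0219]
eef_rot: [179.4, 0.4, 7.6]
contact_force: [0.4, -2.2, -1.3]
gripper_width: 0.0005
time_s: 14.77
tcp_pos: [0.6018, -0.1922, 0.022]
eef_rot: [179.4, 0.4, 7.6]
contact_force: [1.1, -2.0, -1.0]
gripper_width: 0.0008
tcp fix -0.03846193317670042 -0.1908453534203876 F [-0.7  0.5 -0.6] fF -0.6708948656369719 0.5705054253661936
top back edge slope deg 0.29 (rel fixture yaw) x at y=-80 -0.0198 +80 -0.0206 res 0.0013 y ends [-0.1505  0.1483]
scene back edge slope deg 0.37 (rel fixture yaw) x at y=-80 -0.0158 +80 -0.0169 res 0.0005 y ends [-0.2026  0.1435]
```

```bash
python3 -m inch '[{"x":0.06,"y":-0.2,"z":0,"yaw":0},{"x":0.06,"y":-0.2,"z":0,"yaw":0},{"x":0.06,"y":-0.15,"z":0,"yaw":0}]'
python3 look.py "" -.01
python3 -m inch '[{"x":0,"y":0.4,"z":0,"yaw":0},{"x":-0.7,"y":0.2,"z":0,"yaw":0},{"x":-0.7,"y":0,"z":0,"yaw":0},{"x":-0.6,"y":0,"z":0,"yaw":0},{"x":0,"y":-0.9,"z":0,"yaw":0}]'
python3 -m inch '[{"x":0,"y":-1,"z":0,"yaw":0},{"x":0,"y":-1,"z":0,"yaw":0},{"x":0,"y":-1,"z":0,"yaw":0},{"x":0,"y":-0.9,"z":0,"yaw":0},{"x":0,"y":0,"z":0,"yaw":0}]'
python3 look.py "" -.01
```

```text
time_s: 15.12
tcp_pos: [0.6039, -0.1775, 0.0219]
eef_rot: [179.3, 0.4, 7.6]
contact_force: [-1.5, -5.9, 1.4]
gripper_width: 0.0008
tcp fix -0.034454109636091454 -0.17679550341647127 F [-1.8 -1.9  1.5] fF -1.998608975652465 -1.65720105688379
top back edge slope deg 2.01 (rel fixture yaw) x at y=-80 -0.0162 +80 -0.0218 res 0.0008 y ends [-0.1373  0.1623]
scene back edge slope deg 1.97 (rel fixture yaw) x at y=-80 -0.0137 +80 -0.0192 res 0.0005 y ends [-0.1889  0.1573]
time_s: 15.63
tcp_pos: [0.5549, -0.1792, 0.0215]
eef_rot: [179.4, 0.2, 7.6]
contact_force: [0.2, 0.8, 0.1]
gripper_width: 0.0001
time_s: 16.05
tcp_pos: [0.5424, -0.0802, 0.0209]
eef_rot: [179.5, -0.0, 7.3]
contact_force: [0.4, -0.3, 0.5]
gripper_width: 0.0004
tcp fix -0.08459440213816426 -0.07452133407130006 F [ 0.2 -0.2 -0.3] fF 0.1959045692641567 -0.18416138136651972
scene back edge slope deg 1.88 (rel fixture yaw) x at y=-80 -0.0141 +80 -0.0193 res 0.0004 y ends [-0.1598  0.1576]
```

```bash
python3 -m inch '[{"x":0,"y":-0.9,"z":0,"yaw":0},{"x":0,"y":-0.9,"z":0,"yaw":0},{"x":0,"y":-0.9,"z":0,"yaw":0},{"x":0,"y":-0.9,"z":0,"yaw":0},{"x":0,"y":-0.8,"z":0,"yaw":0}]'
python3 -m inch '[{"x":0.3,"y":0,"z":0,"yaw":0},{"x":0.15,"y":0,"z":0,"yaw":0},{"x":0.1,"y":0,"z":0,"yaw":0},{"x":0.1,"y":0,"z":0,"yaw":0}]'
python3 -m inch '[{"x":0.08,"y":0,"z":0,"yaw":0}]'
python3 -m inch '[{"x":0.08,"y":0,"z":0,"yaw":0}]'
python3 look.py "" -.01
```

```text
time_s: 16.57
tcp_pos: [0.5311, 0.0241, 0.0198]
eef_rot: [179.5, -0.1, 6.7]
contact_force: [0.3, -0.9, -0.6]
gripper_width: 0.0004
time_s: 16.9
tcp_pos: [0.5481, 0.0263, 0.0196]
eef_rot: [179.6, -0.0, 6.7]
contact_force: [-7.8, 2.7, 4.2]
gripper_width: 0.0007
time_s: 16.98
tcp_pos: [0.5485, 0.0253, 0.019]
eef_rot: [179.6, 0.2, 6.6]
contact_force: [-8.3, 3.7, 3.5]
gripper_width: 0.0005
time_s: 17.07
tcp_pos: [0.5486, 0.0241, 0.0184]
eef_rot: [179.5, 0.4, 6.5]
contact_force: [-7.0, 3.8, 3.4]
gripper_width: 0.0006
tcp fix -0.0666658993147211 0.029191398151458818 F [-6.5  1.8  2.6] fF -6.244289382437831 2.5756292885792496
top back edge slope deg 0.92 (rel fixture yaw) x at y=-80 -0.0169 +80 -0.0194 res 0.0010 y ends [-0.1567 -0.0163]
scene back edge slope deg 0.90 (rel fixture yaw) x at y=-80 -0.0136 +80 -0.0161 res 0.0005 y ends [-0.1607  0.1566]
```

```bash
python3 -m inch '[{"x":-0.5,"y":0,"z":-0.1,"yaw":-0.2},{"x":-0.2,"y":1,"z":0,"yaw":0},{"x":0,"y":1,"z":0,"yaw":0},{"x":0,"y":1,"z":0,"yaw":0},{"x":0,"y":1,"z":0,"yaw":0}]'
python3 -m inch '[{"x":0,"y":1,"z":0,"yaw":0},{"x":0,"y":1,"z":0,"yaw":0},{"x":0,"y":1,"z":0,"yaw":0},{"x":0,"y":1,"z":0,"yaw":0},{"x":0,"y":0.9,"z":0,"yaw":0}]'
python3 look.py "" -.01
```

```text
time_s: 17.58
tcp_pos: [0.5442, -0.0815, 0.0214]
eef_rot: [179.6, 0.4, 7.4]
contact_force: [0.9, 0.1, 0.1]
gripper_width: 0.0006
time_s: 18.0
tcp_pos: [0.5598, -0.2153, 0.0223]
eef_rot: [179.5, 0.4, 7.1]
contact_force: [0.8, 0.1, -0.9]
gripper_width: 0.0003
tcp fix -0.08269281186497725 -0.2129748385734443 F [ 3.3 -3.1  1.3] fF 2.888822584934572 -3.477123447791037
top back edge slope deg -6.56 (rel fixture yaw) x at y=-80 -0.0431 +80 -0.0247 res 0.0033 y ends [0.0566 0.1623]
scene back edge slope deg 0.73 (rel fixture yaw) x at y=-80 -0.0141 +80 -0.0161 res 0.0005 y ends [-0.2239  0.1564]
```

```bash
python3 -m inch '[{"x":0.7,"y":0,"z":0,"yaw":0},{"x":0.7,"y":0,"z":0,"yaw":0},{"x":0.5,"y":-0.3,"z":0,"yaw":0},{"x":0,"y":-0.4,"z":0,"yaw":0},{"x":0,"y":-0.3,"z":0,"yaw":0}]'
python3 -m inch '[{"x":0,"y":-0.15,"z":0,"yaw":0},{"x":0,"y":-0.15,"z":0,"yaw":0}]'
python3 look.py "" -.01
```

```text
time_s: 18.52
tcp_pos: [0.6034, -0.1911, 0.0202]
eef_rot: [179.6, 0.5, 6.2]
contact_force: [-0.2, -0.1, 0.8]
gripper_width: 0.0005
time_s: 18.68
tcp_pos: [0.6012, -0.1813, 0.0197]
eef_rot: [179.6, 0.5, 6.3]
contact_force: [-0.2, -0.3, -0.1]
gripper_width: 0.0007
tcp fix -0.03782737991860738 -0.18015645286061652 F [-0.6  0.2 -0.5] fF -0.5639428153921668 0.29467684715391396
top back edge slope deg -1.74 (rel fixture yaw) x at y=-80 -0.0240 +80 -0.0192 res 0.0056 y ends [-0.1341  0.1627]
scene back edge slope deg 0.85 (rel fixture yaw) x at y=-80 -0.0141 +80 -0.0165 res 0.0005 y ends [-0.1926  0.156 ]
```

```bash
python3 -m inch '[{"x":0,"y":-0.15,"z":0,"yaw":0},{"x":0,"y":-0.12,"z":0,"yaw":0},{"x":0,"y":-0.12,"z":0,"yaw":0},{"x":0,"y":-0.12,"z":0,"yaw":0}]'
python3 -m inch '[{"x":0,"y":-0.1,"z":0,"yaw":0}]'
python3 -m inch '[{"x":0,"y":-0.1,"z":0,"yaw":0}]'
python3 -m inch '[{"x":0,"y":-0.1,"z":0,"yaw":0}]'
python3 look.py "" -.01
```

```text
time_s: 19.12
tcp_pos: [0.5986, -0.1687, 0.0202]
eef_rot: [179.5, 0.6, 6.3]
contact_force: [-0.3, -4.4, -1.4]
gripper_width: 0.0006
time_s: 19.2
tcp_pos: [0.5981, -0.1666, 0.0202]
eef_rot: [179.5, 0.6, 6.3]
contact_force: [0.7, -9.3, -2.0]
gripper_width: 0.0008
time_s: 19.28
tcp_pos: [0.5978, -0.165, 0.0203]
eef_rot: [179.4, 0.6, 6.3]
contact_force: [0.3, -11.6, -1.1]
gripper_width: 0.0005
time_s: 19.37
tcp_pos: [0.5974, -0.1641, 0.0205]
eef_rot: [179.3, 0.6, 6.3]
contact_force: [0.9, -20.5, -1.5]
gripper_width: 0.0002
tcp fix -0.03966262497269343 -0.16345165502060888 F [  0.  -13.5  -2.2] fF -1.5220170878178771 -13.406734394989385
top back edge slope deg -0.74 (rel fixture yaw) x at y=-80 -0.0202 +80 -0.0181 res 0.0018 y ends [-0.1229  0.1649]
scene back edge slope deg 0.66 (rel fixture yaw) x at y=-80 -0.0155 +80 -0.0173 res 0.0005 y ends [-0.1754  0.1645]
```

```bash
python3 -m inch '[{"x":0,"y":0,"z":0,"yaw":0},{"x":0,"y":0.15,"z":0,"yaw":0},{"x":0,"y":0.4,"z":0,"yaw":0},{"x":0,"y":0.4,"z":0,"yaw":0},{"x":-0.8,"y":0,"z":0,"yaw":-0.1}]'
python3 look.py "" -.01
python3 -m inch '[{"x":-0.8,"y":0,"z":0,"yaw":-0.2},{"x":-0.5,"y":0,"z":0,"yaw":0},{"x":0,"y":-1,"z":0,"yaw":0},{"x":0,"y":-1,"z":0,"yaw":0},{"x":0,"y":-1,"z":0,"yaw":0}]'
python3 -m inch '[{"x":0,"y":-1,"z":0,"yaw":0},{"x":0,"y":-1,"z":0,"yaw":0},{"x":0,"y":-1,"z":0,"yaw":0},{"x":0,"y":-0.3,"z":0,"yaw":0},{"x":0,"y":0,"z":0,"yaw":0}]'
python3 look.py "" -.01
```

```text
time_s: 19.88
tcp_pos: [0.5833, -0.1926, 0.0215]
eef_rot: [179.2, 0.5, 6.8]
contact_force: [0.6, -0.8, 0.7]
gripper_width: 0.0005
tcp fix -0.06311446595269272 -0.1890462187483241 F [-7.8  0.4 -1.2] fF -7.667091913750775 1.2666029992288643
top back edge slope deg -3.91 (rel fixture yaw) x at y=-80 -0.0348 +80 -0.0238 res 0.0022 y ends [-0.0962  0.1644]
scene back edge slope deg 0.35 (rel fixture yaw) x at y=-80 -0.0161 +80 -0.0171 res 0.0004 y ends [-0.201   0.1638]
time_s: 20.4
tcp_pos: [0.5354, -0.1257, 0.0209]
eef_rot: [179.3, 0.6, 7.0]
contact_force: [1.0, 1.0, -0.5]
gripper_width: 0.0005
time_s: 20.82
tcp_pos: [0.5262, -0.0378, 0.0214]
eef_rot: [179.4, 0.4, 7.0]
contact_force: [0.3, -1.0, 0.2]
gripper_width: 0.0003
tcp fix -0.09586099734940108 -0.030217629385491267 F [ 0.1 -0.1 -0.1] fF 0.06642784669161109 -0.07947831879154543
scene back edge slope deg 0.51 (rel fixture yaw) x at y=-80 -0.0159 +80 -0.0173 res 0.0005 y ends [-0.15    0.1639]
```

```bash
python3 -m inch '[{"x":0.6,"y":0.1,"z":0,"yaw":0},{"x":0.3,"y":0,"z":0,"yaw":0},{"x":0.15,"y":0,"z":0,"yaw":-0.1},{"x":0.1,"y":0,"z":0,"yaw":0},{"x":0,"y":0,"z":0,"yaw":0}]'
python3 -m inch '[{"x":0.1,"y":0,"z":-0.02,"yaw":0},{"x":0.08,"y":0,"z":-0.02,"yaw":0}]'
python3 -m inch '[{"x":0.1,"y":0,"z":-0.03,"yaw":0}]'
python3 -m inch '[{"x":0.1,"y":0,"z":-0.04,"yaw":0}]'
python3 look.py "" -.01
```

```text
time_s: 21.33
tcp_pos: [0.5557, -0.0426, 0.0208]
eef_rot: [179.4, 0.5, 7.1]
contact_force: [0.6, 0.2, -0.6]
gripper_width: 0.0004
time_s: 21.5
tcp_pos: [0.5571, -0.0433, 0.0208]
eef_rot: [179.4, 0.8, 7.0]
contact_force: [-5.1, 2.7, 2.5]
gripper_width: 0.0003
time_s: 21.58
tcp_pos: [0.5574, -0.0434, 0.0209]
eef_rot: [179.4, 1.0, 6.9]
contact_force: [-6.0, 2.0, 0.6]
gripper_width: 0.0006
time_s: 21.67
tcp_pos: [0.5575, -0.0435, 0.0211]
eef_rot: [179.4, 1.2, 6.9]
contact_force: [-5.8, 2.0, 0.0]
gripper_width: 0.0005
tcp fix -0.06541372607007305 -0.03888723013105941 F [-5.3  0.3 -0.9] fF -5.272045384196762 0.9184748416343984
scene back edge slope deg 1.01 (rel fixture yaw) x at y=-80 -0.0134 +80 -0.0163 res 0.0004 y ends [-0.1512  0.1636]
```

```bash
python3 -m inch '[{"x":-0.4,"y":0,"z":0,"yaw":-0.1},{"x":0,"y":-0.9,"z":0,"yaw":0},{"x":0,"y":-0.9,"z":0,"yaw":0},{"x":0,"y":-0.9,"z":0,"yaw":0},{"x":0,"y":-0.2,"z":0,"yaw":0}]'
python3 -m inch '[{"x":0.15,"y":0,"z":0,"yaw":0},{"x":0.15,"y":0,"z":0,"yaw":0},{"x":0.1,"y":0,"z":-0.01,"yaw":0}]'
python3 -m inch '[{"x":0.1,"y":0,"z":-0.03,"yaw":0}]'
python3 -m inch '[{"x":0.12,"y":0,"z":-0.04,"yaw":0}]'
python3 look.py "" -.01
```

```text
time_s: 22.18
tcp_pos: [0.5361, 0.0272, 0.0206]
eef_rot: [179.4, 1.1, 7.1]
contact_force: [-0.7, -0.8, 0.0]
gripper_width: 0.0006
time_s: 22.43
tcp_pos: [0.5461, 0.0295, 0.0215]
eef_rot: [179.5, 1.0, 7.4]
contact_force: [-0.1, -0.7, 0.0]
gripper_width: 0.0003
time_s: 22.52
tcp_pos: [0.5482, 0.0292, 0.022]
eef_rot: [179.5, 1.1, 7.3]
contact_force: [-6.4, 4.5, -0.0]
gripper_width: 0.0005
time_s: 22.6
tcp_pos: [0.5491, 0.0286, 0.0221]
eef_rot: [179.5, 1.4, 7.2]
contact_force: [-10.0, 5.2, 0.9]
gripper_width: 0.0004
tcp fix -0.06562252103654649 0.03356911380264466 F [-7.   4.  -0.2] fF -6.526736796260369 4.778666480625859
top back edge slope deg 0.31 (rel fixture yaw) x at y=-80 -0.0159 +80 -0.0167 res 0.0010 y ends [-0.1482 -0.0106]
scene back edge slope deg 0.60 (rel fixture yaw) x at y=-80 -0.0133 +80 -0.0150 res 0.0004 y ends [-0.1524  0.1641]
```

```bash
python3 -m inch '[{"x":0.08,"y":-0.1,"z":0,"yaw":0}]'
python3 -m inch '[{"x":0.1,"y":-0.12,"z":0,"yaw":0}]'
python3 -m inch '[{"x":0.1,"y":-0.12,"z":0,"yaw":0}]'
python3 look.py "" -.01
python3 -m inch '[{"x":-0.1,"y":0,"z":0,"yaw":0},{"x":-0.3,"y":0,"z":0,"yaw":0},{"x":-0.6,"y":0,"z":0,"yaw":0},{"x":0,"y":0,"z":0,"yaw":0}]'
python3 look.py "" -.01
```

```text
time_s: 22.78
tcp_pos: [0.5488, 0.0295, 0.0212]
eef_rot: [179.4, 1.6, 7.1]
contact_force: [-3.2, -3.5, 2.3]
gripper_width: 0.0009
time_s: 22.87
tcp_pos: [0.5486, 0.0308, 0.0204]
eef_rot: [179.3, 1.9, 7.0]
contact_force: [-5.6, -3.9, 2.8]
gripper_width: 0.0005
time_s: 22.95
tcp_pos: [0.5484, 0.0319, 0.0197]
eef_rot: [179.2, 2.2, 6.9]
contact_force: [-6.3, -5.1, 3.0]
gripper_width: 0.0005
tcp fix -0.06597504318242067 0.037232456210850126 F [-6.7 -2.9  2.9] fF -6.981898830448861 -2.1266954444828987
top back edge slope deg 0.82 (rel fixture yaw) x at y=-80 -0.0157 +80 -0.0180 res 0.0006 y ends [-0.1488 -0.0052]
scene back edge slope deg 0.60 (rel fixture yaw) x at y=-80 -0.0132 +80 -0.0149 res 0.0002 y ends [-0.1527  0.1641]
time_s: 23.38
tcp_pos: [0.5228, 0.0263, 0.0198]
eef_rot: [179.2, 2.3, 6.6]
contact_force: [-1.3, -0.5, -0.9]
gripper_width: 0.0004
tcp fix -0.09046623472994184 0.03463430833423331 F [ 1.4 -0.6  0.5] fF 1.2799499481790713 -0.7351622504214965
top back edge slope deg 0.79 (rel fixture yaw) x at y=-80 -0.0166 +80 -0.0188 res 0.0005 y ends [-0.1487 -0.0198]
scene back edge slope deg 0.68 (rel fixture yaw) x at y=-80 -0.0139 +80 -0.0158 res 0.0005 y ends [-0.1526  0.1641]
```

```bash
python3 -m inch '[{"x":-0.5,"y":0,"z":-0.3,"yaw":0},{"x":0,"y":0,"z":-1,"yaw":0},{"x":0,"y":0,"z":-1,"yaw":0},{"x":0,"y":0,"z":-1,"yaw":0},{"x":0,"y":0,"z":-1,"yaw":0}]'
python3 -m inch '[{"x":0,"y":0,"z":-1,"yaw":0},{"x":0,"y":0,"z":-1,"yaw":0},{"x":0,"y":-1,"z":-1,"yaw":0},{"x":0,"y":-1,"z":0,"yaw":0},{"x":0,"y":-1,"z":0,"yaw":0}]'
python3 -m inch '[{"x":0,"y":-1,"z":0,"yaw":0},{"x":0,"y":-1,"z":0,"yaw":0},{"x":0,"y":-1,"z":0,"yaw":0},{"x":0,"y":-1,"z":0,"yaw":0},{"x":0,"y":-1,"z":0,"yaw":0}]'
python3 -m inch '[{"x":0,"y":-1,"z":0,"yaw":0},{"x":0,"y":-1,"z":0,"yaw":0},{"x":0,"y":-1,"z":0,"yaw":0},{"x":0,"y":-1,"z":0,"yaw":0},{"x":0,"y":0,"z":0,"yaw":0}]'
python3 look.py fin -.01
python3 - <<'E'
from plant import r
import cv2
p,d=r.capture("scene");cv2.imwrite("pics/scfin.png",cv2.convertScaleAbs(cv2.resize(p[130:260,150:360,::-1],None,fx=3.8,fy=3.8,interpolation=2),alpha=1.4))
E
```

```text
time_s: 23.9
tcp_pos: [0.5153, 0.0262, 0.1274]
eef_rot: [179.1, 2.5, 6.6]
contact_force: [0.8, 0.6, 0.2]
gripper_width: 0.0007
time_s: 24.32
tcp_pos: [0.515, 0.102, 0.2135]
eef_rot: [179.3, 1.7, 6.4]
contact_force: [-0.1, 0.4, -1.6]
gripper_width: 0.0003
time_s: 24.73
tcp_pos: [0.5037, 0.2332, 0.2166]
eef_rot: [179.6, 1.2, 6.3]
contact_force: [0.6, 0.4, 0.2]
gripper_width: 0.0006
time_s: 25.15
tcp_pos: [0.4937, 0.3428, 0.2174]
eef_rot: [179.8, 0.9, 6.4]
contact_force: [1.0, -1.0, -0.4]
gripper_width: 0.001
tcp fix -0.08513130779155037 0.35072822910731943 F [0.1 0.5 0.3] fF 0.1087625394379835 0.45039608154728084
top back edge slope deg 0.78 (rel fixture yaw) x at y=-80 -0.0168 +80 -0.0190 res 0.0007 y ends [-0.1478  0.1643]
scene back edge slope deg 0.87 (rel fixture yaw) x at y=-80 -0.0137 +80 -0.0162 res 0.0004 y ends [-0.1527  0.1646]
```

View pics/fin.png

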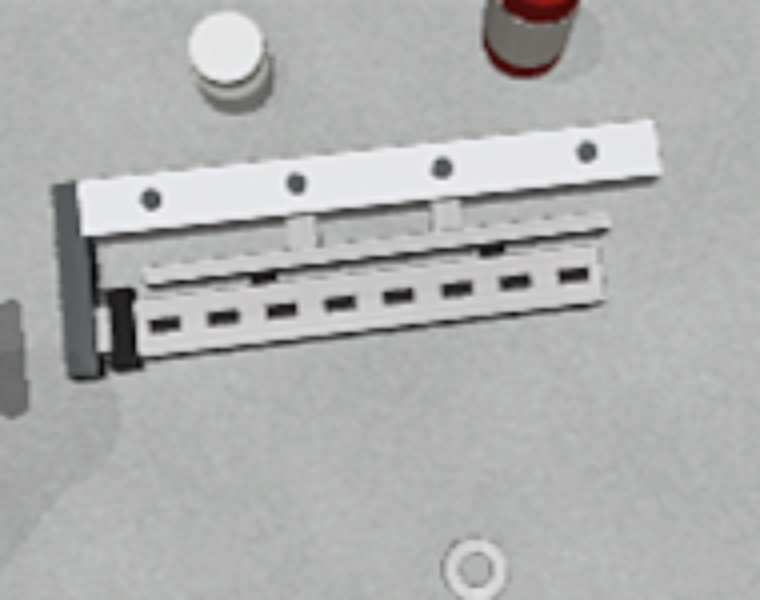

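View pics/scfin.png

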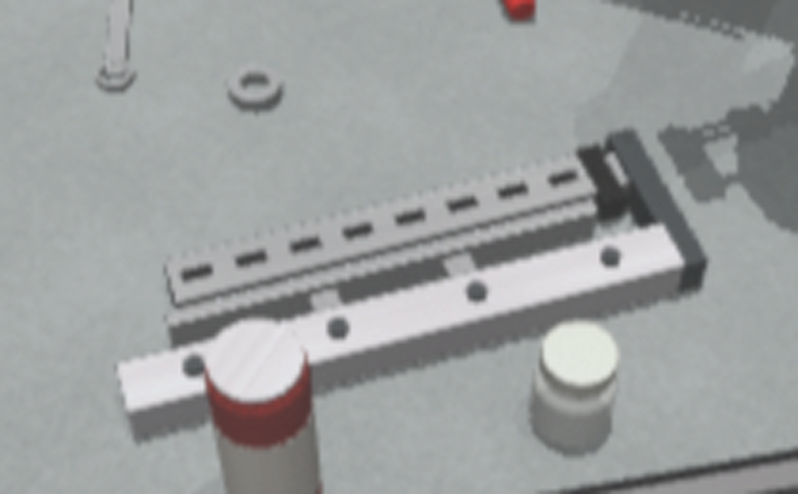

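```bash
cat > chk.py <<'E'
from plant import r
from h import *
np.set_printoptions(suppress=True,precision=2)
z=np.load("fix.npz");O=z["O"];t=np.radians(float(z["yaw"]));ex=np.array([np.cos(t),np.sin(t)]);ey=np.array([-ex[1],ex[0]])
def sub(prof,s,a,b,th,rise):
    out=[]
    for i in range(len(prof)-1):
        if a<=s[i]<=b and (prof[i]-th)*(prof[i+1]-th)<=0 and (prof[i+1]>prof[i])==rise: out.append(s[i]+(th-prof[i])/(prof[i+1]-prof[i])*(s[i+1]-s[i]))
    return out
def sample(g,m,T,fx,fy,h):
    W=np.c_[O+np.outer(fx,ex)+np.outer(fy,ey),np.full(len(fx),h)];c=(W-T[:3,3])@T[:3,:3]@m.T;c=(c[:,:2]/c[:,2:]).astype(np.float32)
    return cv2.remap(g,c[:,:1],c[:,1:],cv2.INTER_CUBIC).ravel()
def run(c,G,m,T):
    g=np.mean([cv2.cvtColor(x,cv2.COLOR_RGB2GRAY).astype(np.float32) for x in G],0)
    s=np.arange(.12,.23,.0005)
    pr=np.mean([sample(g,m,T,np.full(len(s),x),s,.028) for x in np.arange(-.03,-.018,.002)],0)
    print(c,"dark pad edges y mm (thr65): fall",1e3*np.array(sub(pr,s,.14,.19,65,False)),"rise",1e3*np.array(sub(pr,s,.15,.2,65,True)))
    print("  prof",pr[::8].astype(int))
    x=np.arange(-.08,.03,.0005)
    for y0 in(.03,-.03,-.12,.12):
        pr=np.mean([sample(g,m,T,x,np.full(len(x),y),.032) for y in np.arange(y0-.012,y0+.0121,.002)],0)
        print("  y",y0,pr[::8].astype(int))
for c in("top","scene"):
    a=np.load(c+"0.npz");run(c+" before",[a["p"]],a["m"],a["T"])
    i=r.camera_info(c);run(c+" now",[r.capture(c)[0] for _ in range(3)],i["mtx"],i["pose"])
E
python3 chk.py
```

```text
top before dark pad edges y mm (thr65): fall [166.45] rise [186.84]
  prof [109 110 110 111 109 110 109 110 107 110 110 101  29  17  21  21  15  86
 116  73  53  58  56  55  50  94 109 106]
  y 0.03 [104 104 105 106 105 106 105 106 104 106 106 107 108 107 107 108 115  60
  47 124 118 105 101 103 106 100  56  64]
  y -0.03 [104 104 105 105 103 103 105 104 104 104 105 106 105 106 105 107 111  78
  26 122 117 114 100 103 106 102  58  66]
  y -0.12 [101 108 108 108 107 107 107 109 108 109 109 107 108 109 110 109 111 102
  27 105 120 118 104 107 108 102  49  65]
  y 0.12 [109 109 108 108 110 109 109 111 109 109 110 110 110 109 109 110 111  37
  89 124 123 104 106 107 108 101  49  65]
top now dark pad edges y mm (thr65): fall [170.66] rise [186.68]
  prof [126 126 125 126 127 127 127 126 125 128 128 129 120  25  22  22  16  91
 122  76  56  61  59  58  53  99 114 112]
  y 0.03 [109 109 110 111 118  50  99 134 128 132  63  35  83 127 123 126 113  64
  50 130 123 110 106 109 111 105  60  68]
  y -0.03 [110 109 110 110 114  72  68 131 124 129 107  95 101 124 122 127 111  81
  28 128 123 119 1
[... 948 characters left out ...]
2  63  79 129]
scene now dark pad edges y mm (thr65): fall [168.5] rise [184.58]
  prof [126 127 125 126 125 124 125 124 125 126 125 123  72  43  43  42  57 110
  95  59  64  64  63  63  72 107 113 105]
  y 0.03 [118 118 118 118 118 119 118 123 128 126 104  70  74 108 125 127 117  83
  93 120 125 102  70  77  81  80  91 133]
  y -0.03 [118 118 118 118 118 118 117 120 125 125 117 104 101 114 124 127 120  88
  88 118 125 108  71  64  64  64  76 129]
  y -0.12 [121 121 121 121 121 121 121 121 124 125 121 103  94 109 126 128 127 100
  79 113 127 120  81  64  73 116 148 156]
  y 0.12 [120 120 120 121 121 121 121 126 128 126 112  96 105 122 129 129 109  81
 106 127 124  90  64  64  63  65  81 132]
```

The post is visually against all three pads. However, the end pad's rear edge reads the same as before contact, so it may be barely pressed, because the last rail presses dragged the post back a little. I'll nudge the end again gently and watch whether the pad really moves.

```bash
python3 -m inch '[{"x":0,"y":1,"z":0,"yaw":-0.2},{"x":0,"y":1,"z":0,"yaw":0},{"x":0,"y":1,"z":0,"yaw":0},{"x":0,"y":1,"z":0,"yaw":0},{"x":0,"y":1,"z":0,"yaw":0}]'
python3 -m inch '[{"x":0,"y":1,"z":0,"yaw":0},{"x":0,"y":1,"z":0,"yaw":0},{"x":0,"y":1,"z":0,"yaw":0},{"x":0,"y":1,"z":0,"yaw":0},{"x":0,"y":1,"z":0,"yaw":0}]'
python3 -m inch '[{"x":0,"y":1,"z":0,"yaw":0},{"x":0,"y":1,"z":0,"yaw":0},{"x":0,"y":1,"z":0,"yaw":0},{"x":0,"y":1,"z":0,"yaw":0},{"x":0,"y":1,"z":0,"yaw":0}]'
python3 -m inch '[{"x":0,"y":1,"z":0,"yaw":0},{"x":0,"y":1,"z":0,"yaw":0},{"x":0,"y":1,"z":0,"yaw":0},{"x":0,"y":1,"z":0,"yaw":0},{"x":0,"y":0.5,"z":0,"yaw":0}]'
python3 - <<'E'
from plant import r
import numpy as np
z=np.load("fix.npz");t=np.radians(float(z["yaw"]));d=np.array(r.get_state()["tcp_pos"][:2])-z["O"];print(d@[np.cos(t),np.sin(t)],d@[-np.sin(t),np.cos(t)])
E
```

```text
time_s: 26.02
tcp_pos: [0.5094, 0.2118, 0.2183]
eef_rot: [179.8, 0.8, 7.2]
contact_force: [-0.3, -0.3, 1.1]
gripper_width: 0.0007
time_s: 26.43
tcp_pos: [0.5249, 0.0796, 0.2202]
eef_rot: [179.9, 0.7, 7.1]
contact_force: [0.9, 0.4, -0.9]
gripper_width: 0.0008
time_s: 26.85
tcp_pos: [0.5397, -0.053, 0.2222]
eef_rot: [179.9, 0.5, 7.0]
contact_force: [-0.6, 0.3, -0.9]
gripper_width: 0.0004
time_s: 27.27
tcp_pos: [0.5521, -0.1744, 0.2239]
eef_rot: [179.9, 0.3, 6.8]
contact_force: [1.2, 0.8, 0.0]
gripper_width: 0.0007
-0.08574452398238717 -0.1682790658775877
```

```bash
python3 -m inch '[{"x":0.7,"y":0.8,"z":0,"yaw":-0.15},{"x":0.7,"y":0.7,"z":0.3,"yaw":0},{"x":0.6,"y":0,"z":1,"yaw":0},{"x":0,"y":0,"z":1,"yaw":0},{"x":0,"y":0,"z":1,"yaw":0}]'
python3 -m inch '[{"x":0,"y":0,"z":1,"yaw":0},{"x":0,"y":0,"z":1,"yaw":0},{"x":0,"y":0,"z":0.8,"yaw":0},{"x":0,"y":0,"z":0.5,"yaw":0},{"x":0,"y":0,"z":0,"yaw":0}]'
python3 look.py "" -.01
```

```text
time_s: 27.68
tcp_pos: [0.6109, -0.2155, 0.147]
eef_rot: [179.6, -0.5, 7.0]
contact_force: [-0.1, -0.2, -0.0]
gripper_width: 0.0011
time_s: 28.1
tcp_pos: [0.6077, -0.2185, 0.0556]
eef_rot: [179.7, -0.2, 6.7]
contact_force: [-0.9, -0.7, -1.1]
gripper_width: 0.0007
tcp fix -0.03513879190932363 -0.2186593528063723 F [0.2 0.2 0.5] fF 0.22914038517665136 0.16076246740702052
top back edge slope deg 0.68 (rel fixture yaw) x at y=-80 -0.0165 +80 -0.0184 res 0.0007 y ends [-0.1219  0.1647]
scene back edge slope deg 0.73 (rel fixture yaw) x at y=-80 -0.0139 +80 -0.0159 res 0.0003 y ends [-0.1526  0.164 ]
```

```bash
python3 -m inch '[{"x":0,"y":0,"z":0.8,"yaw":-0.15},{"x":0,"y":0,"z":0.55,"yaw":0},{"x":0.1,"y":-0.7,"z":0.05,"yaw":0},{"x":0,"y":-0.6,"z":0,"yaw":0},{"x":0,"y":-0.3,"z":0,"yaw":0}]'
python3 -m inch '[{"x":0.01,"y":-0.1,"z":0,"yaw":0},{"x":0.01,"y":-0.06,"z":0,"yaw":0}]'
python3 -m inch '[{"x":0.01,"y":-0.06,"z":0,"yaw":0}]'
python3 look.py "" -.01
```

```text
time_s: 28.62
tcp_pos: [0.6123, -0.1806, 0.0305]
eef_rot: [179.4, -1.1, 7.2]
contact_force: [0.2, -0.3, 0.3]
gripper_width: 0.0005
time_s: 28.78
tcp_pos: [0.6137, -0.1746, 0.0332]
eef_rot: [179.4, -1.3, 7.4]
contact_force: [-1.1, -0.7, 0.1]
gripper_width: 0.0003
time_s: 28.87
tcp_pos: [0.6143, -0.1728, 0.0343]
eef_rot: [179.4, -1.4, 7.4]
contact_force: [-0.5, 0.5, -0.6]
gripper_width: 0.0004
tcp fix -0.023623403847985183 -0.17368268981115237 F [ 0.3  0.2 -0.4] fF 0.31271432018771633 0.1761130865983162
top back edge slope deg -4.33 (rel fixture yaw) x at y=-80 -0.0336 +80 -0.0215 res 0.0095 y ends [-0.1425  0.1647]
scene back edge slope deg 0.77 (rel fixture yaw) x at y=-80 -0.0139 +80 -0.0160 res 0.0004 y ends [-0.1819  0.1643]
```

```bash
python3 -m inch '[{"x":-0.3,"y":0.1,"z":0.35,"yaw":0},{"x":-0.1,"y":0,"z":0.15,"yaw":0},{"x":0,"y":0,"z":0,"yaw":0}]'
python3 -m inch '[{"x":0,"y":-0.1,"z":0,"yaw":0},{"x":0,"y":-0.1,"z":0,"yaw":0},{"x":0,"y":-0.1,"z":0,"yaw":0}]'
python3 -m inch '[{"x":0,"y":-0.06,"z":0,"yaw":0}]'
python3 -m inch '[{"x":0,"y":-0.06,"z":0,"yaw":0}]'
python3 look.py "" -.01
```

```text
time_s: 29.22
tcp_pos: [0.6043, -0.1779, 0.0206]
eef_rot: [179.4, -1.4, 7.4]
contact_force: [-0.7, 0.4, -0.9]
gripper_width: 0.0001
time_s: 29.47
tcp_pos: [0.6019, -0.1714, 0.0192]
eef_rot: [179.4, -1.3, 7.3]
contact_force: [0.0, 0.4, 0.1]
gripper_width: 0.0004
time_s: 29.55
tcp_pos: [0.6017, -0.1698, 0.0192]
eef_rot: [179.4, -1.3, 7.3]
contact_force: [0.3, -3.8, -1.4]
gripper_width: 0.0002
time_s: 29.63
tcp_pos: [0.6014, -0.1685, 0.0192]
eef_rot: [179.4, -1.3, 7.3]
contact_force: [-0.8, -6.3, -0.5]
gripper_width: 0.0003
tcp fix -0.036235024569009025 -0.16793734711475425 F [-0.3 -3.8 -0.6] fF -0.749257190574339 -3.7081252601081607
top back edge slope deg -3.10 (rel fixture yaw) x at y=-80 -0.0278 +80 -0.0192 res 0.0024 y ends [-0.1261  0.1646]
scene back edge slope deg 0.54 (rel fixture yaw) x at y=-80 -0.0147 +80 -0.0162 res 0.0007 y ends [-0.1794  0.164 ]
```

Contact. Now small steps to about 9–10 N, checking whether the pad's image moves.

```bash
python3 -m inch '[{"x":0.01,"y":-0.06,"z":0,"yaw":0}]'
python3 -m inch '[{"x":0.01,"y":-0.06,"z":0,"yaw":0}]'
python3 -m inch '[{"x":0.01,"y":-0.06,"z":0,"yaw":0}]'
python3 look.py "" -.01
python3 chk.py | grep -A0 dark
```

```text
time_s: 29.82
tcp_pos: [0.6011, -0.1675, 0.0192]
eef_rot: [179.3, -1.2, 7.3]
contact_force: [-0.8, -7.3, -0.7]
gripper_width: 0.0005
time_s: 29.9
tcp_pos: [0.601, -0.1667, 0.0192]
eef_rot: [179.3, -1.2, 7.3]
contact_force: [0.3, -9.4, -1.5]
gripper_width: 0.0004
time_s: 29.98
tcp_pos: [0.6008, -0.1662, 0.0192]
eef_rot: [179.2, -1.2, 7.3]
contact_force: [0.5, -9.2, -2.5]
gripper_width: 0.0005
tcp fix -0.036477050416755044 -0.16561075609083392 F [-1.1 -9.2 -1.7] fF -2.1408961349975595 -8.98721134275266
top back edge slope deg -2.49 (rel fixture yaw) x at y=-80 -0.0294 +80 -0.0224 res 0.0021 y ends [-0.126   0.1647]
scene back edge slope deg 0.72 (rel fixture yaw) x at y=-80 -0.0145 +80 -0.0165 res 0.0005 y ends [-0.1774  0.1641]
top before dark pad edges y mm (thr65): fall [166.45] rise [186.84]
--
top now dark pad edges y mm (thr65): fall [141.31 174.25] rise [150.1  186.88 198.94]
--
scene before dark pad edges y mm (thr65): fall [157.43] rise [184.62]
--
scene now dark pad edges y mm (thr65): fall [172.77] rise [183.51]
```

```bash
python3 -m inch '[{"x":0,"y":0.05,"z":0,"yaw":0},{"x":0,"y":0.1,"z":0,"yaw":0},{"x":0,"y":0.4,"z":0,"yaw":0},{"x":0,"y":0.4,"z":0,"yaw":0},{"x":0,"y":0,"z":0,"yaw":0}]'
python3 look.py "" -.01
python3 chk.py | grep now
```

```text
time_s: 30.8
tcp_pos: [0.605, -0.1907, 0.02]
eef_rot: [179.3, -1.3, 7.3]
contact_force: [-0.5, 0.6, -0.1]
gripper_width: 0.0005
tcp fix -0.03514653148921089 -0.19012524852124255 F [ 0.  -0.8  0.2] fF -0.05579714184359755 -0.7879865019648749
top back edge slope deg 0.25 (rel fixture yaw) x at y=-80 -0.0189 +80 -0.0196 res 0.0007 y ends [-0.1308  0.1645]
scene back edge slope deg 0.59 (rel fixture yaw) x at y=-80 -0.0146 +80 -0.0162 res 0.0005 y ends [-0.2007  0.164 ]
top now dark pad edges y mm (thr65): fall [173.33] rise [186.11 199.11]
scene now dark pad edges y mm (thr65): fall [171.1] rise [184.35]
```

```bash
python3 -m inch '[{"x":-0.8,"y":0,"z":0,"yaw":0},{"x":-0.8,"y":0,"z":0,"yaw":0},{"x":-0.6,"y":0,"z":0,"yaw":0},{"x":0,"y":-1,"z":0,"yaw":0},{"x":0,"y":-1,"z":0,"yaw":0}]'
python3 -m inch '[{"x":0,"y":-1,"z":0,"yaw":0},{"x":0,"y":-1,"z":0,"yaw":0},{"x":0,"y":-1,"z":0,"yaw":0},{"x":0,"y":-1,"z":0,"yaw":0},{"x":0,"y":-0.6,"z":0,"yaw":0}]'
python3 look.py "" -.01
```

```text
time_s: 31.62
tcp_pos: [0.5421, -0.1479, 0.0177]
eef_rot: [179.2, -1.3, 7.3]
contact_force: [0.3, 0.5, 0.4]
gripper_width: 0.0002
time_s: 32.03
tcp_pos: [0.5259, -0.0281, 0.017]
eef_rot: [179.3, -1.4, 7.2]
contact_force: [-0.3, 0.2, 0.2]
gripper_width: 0.0004
tcp fix -0.09485075334929485 -0.018550116297193678 F [-1.3  3.  -0.6] fF -0.9999095417140406 3.0928803695714233
top back edge slope deg 0.07 (rel fixture yaw) x at y=-80 -0.0184 +80 -0.0186 res 0.0018 y ends [-0.1466  0.1644]
scene back edge slope deg 0.78 (rel fixture yaw) x at y=-80 -0.0144 +80 -0.0166 res 0.0005 y ends [-0.1501  0.1633]
```

```bash
python3 -m inch '[{"x":0.5,"y":-0.2,"z":-0.2,"yaw":0},{"x":0.25,"y":-0.1,"z":0,"yaw":0},{"x":0.15,"y":-0.05,"z":0,"yaw":0},{"x":0.1,"y":0,"z":0,"yaw":0}]'
python3 -m inch '[{"x":0.08,"y":-0.02,"z":0,"yaw":0},{"x":0.08,"y":-0.04,"z":0,"yaw":0}]'
python3 -m inch '[{"x":0.1,"y":-0.05,"z":-0.01,"yaw":0}]'
python3 -m inch '[{"x":0.1,"y":-0.05,"z":-0.03,"yaw":0}]'
python3 look.py "" -.01
```

```text
time_s: 32.47
tcp_pos: [0.5499, -0.0152, 0.0228]
eef_rot: [179.3, -1.4, 7.5]
contact_force: [0.5, 0.4, 0.9]
gripper_width: 0.0003
time_s: 32.63
tcp_pos: [0.553, -0.0144, 0.0222]
eef_rot: [179.3, -1.2, 7.4]
contact_force: [-4.8, -1.8, 3.8]
gripper_width: 0.0008
time_s: 32.72
tcp_pos: [0.553, -0.0141, 0.0218]
eef_rot: [179.2, -1.0, 7.3]
contact_force: [-7.3, -3.0, 5.9]
gripper_width: 0.0003
time_s: 32.8
tcp_pos: [0.553, -0.0139, 0.0218]
eef_rot: [179.2, -0.7, 7.2]
contact_force: [-4.0, -3.4, 0.7]
gripper_width: 0.0004
tcp fix -0.06660394015286271 -0.008969368665686593 F [-4.9 -2.6  1.7] fF -5.1839689213404325 -2.068645775318437
scene back edge slope deg 0.71 (rel fixture yaw) x at y=-80 -0.0145 +80 -0.0164 res 0.0005 y ends [-0.1501  0.1639]
```

```bash
python3 -m inch '[{"x":0.13,"y":-0.05,"z":-0.04,"yaw":0}]'
python3 -m inch '[{"x":0.16,"y":-0.05,"z":-0.05,"yaw":0}]'
python3 -m inch '[{"x":0.18,"y":-0.05,"z":-0.06,"yaw":0}]'
python3 look.py "" -.01
```

```text
time_s: 32.98
tcp_pos: [0.5531, -0.0138, 0.0218]
eef_rot: [179.1, -0.4, 7.1]
contact_force: [-5.5, -4.1, 2.0]
gripper_width: 0.0002
time_s: 33.07
tcp_pos: [0.5535, -0.0139, 0.0219]
eef_rot: [179.0, -0.0, 7.0]
contact_force: [-7.4, -4.2, 0.7]
gripper_width: 0.0
time_s: 33.15
tcp_pos: [0.5538, -0.0139, 0.0221]
eef_rot: [179.0, 0.4, 6.9]
contact_force: [-7.1, -3.4, 0.7]
gripper_width: 0.0001
tcp fix -0.06572301090522185 -0.00905108111599292 F [-8.2 -2.6  2.3] fF -8.423994884384975 -1.642451583462571
scene back edge slope deg 0.91 (rel fixture yaw) x at y=-80 -0.0137 +80 -0.0163 res 0.0003 y ends [-0.1503  0.1638]
```

```bash
python3 -m inch '[{"x":0.2,"y":-0.05,"z":-0.06,"yaw":0}]'
python3 -m inch '[{"x":0.22,"y":-0.05,"z":-0.06,"yaw":0}]'
python3 -m inch '[{"x":0.22,"y":-0.05,"z":-0.06,"yaw":0}]'
python3 look.py "" -.01
python3 -m inch '[{"x":0.05,"y":0,"z":0,"yaw":0},{"x":-0.1,"y":0,"z":0,"yaw":0},{"x":-0.4,"y":0,"z":0,"yaw":0},{"x":-0.6,"y":0,"z":0,"yaw":0},{"x":0,"y":0,"z":0,"yaw":0}]'
python3 look.py "" -.01
```

```text
time_s: 33.33
tcp_pos: [0.5539, -0.0139, 0.0221]
eef_rot: [178.9, 0.9, 6.8]
contact_force: [-12.4, -0.1, 6.7]
gripper_width: 0.0003
time_s: 33.42
tcp_pos: [0.5539, -0.014, 0.0221]
eef_rot: [178.8, 1.5, 6.7]
contact_force: [-15.0, 0.1, 9.4]
gripper_width: 0.0003
time_s: 33.5
tcp_pos: [0.5538, -0.0139, 0.0223]
eef_rot: [178.8, 2.1, 6.5]
contact_force: [-13.2, -1.0, 7.5]
gripper_width: 0.0004
tcp fix -0.0656833807176498 -0.009084440185512226 F [-13.5  -0.6   9.6] fF -13.52397750003297 0.9971104570688483
top back edge slope deg 6.60 (rel fixture yaw) x at y=-80 -0.0227 +80 -0.0412 res 0.0030 y ends [-0.1465 -0.0574]
scene back edge slope deg 0.86 (rel fixture yaw) x at y=-80 -0.0134 +80 -0.0158 res 0.0004 y ends [-0.1503  0.1643]
time_s: 34.02
tcp_pos: [0.524, -0.0188, 0.0219]
eef_rot: [178.8, 2.3, 6.4]
contact_force: [-0.8, -0.3, -0.4]
gripper_width: 0.0
tcp fix -0.09447335555750463 -0.010376548034274992 F [ 1.3 -0.7  0.6] fF 1.1937251468068215 -0.8107025587281429
top back edge slope deg 3.04 (rel fixture yaw) x at y=-80 -0.0201 +80 -0.0286 res 0.0023 y ends [-0.1468 -0.0793]
scene back edge slope deg 0.97 (rel fixture yaw) x at y=-80 -0.0138 +80 -0.0165 res 0.0003 y ends [-0.1503  0.1639]
```

```bash
python3 -m inch '[{"x":-0.3,"y":0,"z":-0.3,"yaw":0},{"x":0,"y":0,"z":-1,"yaw":0},{"x":0,"y":0,"z":-1,"yaw":0},{"x":0,"y":0,"z":-1,"yaw":0},{"x":0,"y":0,"z":-1,"yaw":0}]'
python3 -m inch '[{"x":0,"y":0,"z":-1,"yaw":0},{"x":0,"y":0,"z":-1,"yaw":0},{"x":0,"y":-1,"z":-1,"yaw":0},{"x":0,"y":-1,"z":0,"yaw":0},{"x":0,"y":-1,"z":0,"yaw":0}]'
python3 -m inch '[{"x":0,"y":-1,"z":0,"yaw":0},{"x":0,"y":-1,"z":0,"yaw":0},{"x":0,"y":-1,"z":0,"yaw":0},{"x":0,"y":-1,"z":0,"yaw":0},{"x":0,"y":-1,"z":0,"yaw":0}]'
python3 -m inch '[{"x":0,"y":-1,"z":0,"yaw":0},{"x":0,"y":-1,"z":0,"yaw":0},{"x":0,"y":-1,"z":0,"yaw":0},{"x":0,"y":-1,"z":0,"yaw":0},{"x":0,"y":-1,"z":0,"yaw":0}]'
python3 -m inch '[{"x":0,"y":0,"z":0,"yaw":0},{"x":0,"y":0,"z":0,"yaw":0}]'
python3 look.py fin2 -.01
python3 chk.py | grep dark
```

```text
time_s: 34.53
tcp_pos: [0.5185, -0.0172, 0.1306]
eef_rot: [178.7, 2.7, 6.4]
contact_force: [1.2, 0.3, 0.7]
gripper_width: 0.0003
time_s: 34.95
tcp_pos: [0.515, 0.0587, 0.2177]
eef_rot: [178.8, 1.9, 6.1]
contact_force: [-0.1, 1.1, -1.1]
gripper_width: 0.0006
time_s: 35.37
tcp_pos: [0.5003, 0.1886, 0.2215]
eef_rot: [179.1, 1.4, 6.0]
contact_force: [0.5, -0.3, -0.2]
gripper_width: 0.0007
time_s: 35.78
tcp_pos: [0.4844, 0.3188, 0.2237]
eef_rot: [179.3, 1.2, 6.1]
contact_force: [0.5, 0.5, -0.3]
gripper_width: 0.0006
time_s: 35.95
tcp_pos: [0.4834, 0.3233, 0.2243]
eef_rot: [179.3, 1.1, 6.3]
contact_force: [0.1, 0.0, 0.6]
gripper_width: 0.0007
tcp fix -0.09724044130771747 0.33384850323638054 F [ 0.2 -0.5  0.7] fF 0.17347884482349757 -0.5277206955053629
top back edge slope deg 0.94 (rel fixture yaw) x at y=-80 -0.0165 +80 -0.0192 res 0.0005 y ends [-0.1458  0.1644]
scene back edge slope deg 0.71 (rel fixture yaw) x at y=-80 -0.0139 +80 -0.0158 res 0.0004 y ends [-0.1504  0.1643]
top before dark pad edges y mm (thr65): fall [166.45] rise [186.84]
top now dark pad edges y mm (thr65): fall [172.07] rise [187.34]
scene before dark pad edges y mm (thr65): fall [157.43] rise [184.62]
scene now dark pad edges y mm (thr65): fall [170.05] rise [185.22]
```

View pics/fin2.png

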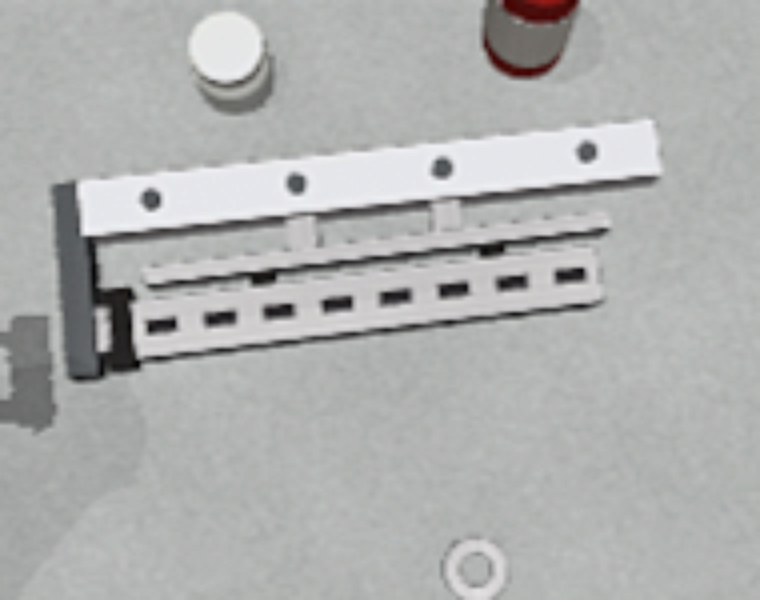

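The top view shows the post against both rail pads (crop (264,278) and (491,250)) and the end pad (crop (122,330)). The end pad's rear edge now sits about 0.5 mm further in than before contact, in both cameras. The jar, can and bearing are in the same place as in the first picture. Handing in.

```bash
python3 -c "
from plant import r
print(r.close_job())"
```

```text
the job is handed in; nothing more can be done
None
```

I slid the post to the rail and pushed it near one end, then the other, then in the middle, until both rail pads were pressed in. I then slid it along the rail into the end pad and backed the arm clear. The job is handed in, at about 36 s of robot time.

**Final position:** the post lies parallel to the rail within about 0.3° and touches all three pads in the last top view. The jar, can and bearing are in the same place as in the first picture. I did not re-measure the parts bin and carton, but the arm never came near them.

**Residual pressing:**
- **End pad:** it is still pressed in by roughly 0.5 mm, about 1 N. The first time I checked it was barely pressed, because the rail pushes had dragged the post back. I repeated a gentle end push and then a rail push.
- **Rail pads:** the cameras resolve only about 1 mm here and disagree. The scene view suggests 0.4 mm (right) and 1.5 mm (left), while the top view shows about zero. That they are still pressed rests mainly on the final 13 N push at the middle and a straight release.

**Force and lifting:**
- **Peak push:** the wrist force briefly reached 20.5 N on the first end push. The 25 N limit applies to the total between post and fixture, which I could not measure directly, so that push was firmer than I meant.
- **Upward force:** during one middle push the finger bore upward on the post with about 4–5 N, roughly the post's weight. I saw no sign that it lifted, but I did not measure the post's height then.

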